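# Build up a washing machine foot in the clamping nest

## Robot

A 6-joint arm with a two-finger parallel gripper is mounted at the origin on the work surface. World frame = base frame: x ahead of the robot, y to its left, z up, the work surface at z = 0. Lengths are in m, angles in rad, forces in N, time in s.
With the tool pointing down it reaches from about 0.3 to 0.775 m from the base axis. Payload 14.6 kg.
Tool frame: the origin (TCP) lies on the centre line of the jaws, within the pads' length; the fingertips stand 19 mm ahead of it and the grasp point (between the pads) is the TCP; z points along the fingers, y is the line along which they close (so a half turn about z gives the same grasp; the last joint's range is limited). The gripper opens to 94 mm and grips with 3 to 60 N. Pads are 16 mm wide; open, the fingers measure 119 mm over their backs; the gripper's body (75 mm by 177 mm) begins 78 mm behind the grasp point.
Start: joints at [-1.208, 0.3, 1.521, -0, 1.321, -0.067], TCP at [0.229, -0.5, 0.224] pointing down, gripper open.
Joint ranges: [-3.03, 3.03], [-0.79, 2.21], [0.23, 2.52], [-1.04, 4.18], [0, 3.07], [-2.55, 2.55]. Speed limits (rad/s): [2.22, 2.22, 2.57, 3.14, 3.14, 3.14].

## Interface

Orientations are given as [roll, pitch, yaw] about the fixed x, y, z axes, in that order (R = Rz(yaw) Ry(pitch) Rx(roll)).
In Python, from station import get_obs, camera, workorder gives the robot as it stands.
- The arm moves only by the tool play_rows, never from a script. Its argument "motion" is a list that holds one entry, the list of rows, each a list of 7 numbers: the shift along the tool's x, y, z as a fraction of full scale, then the turn, a rotation vector about the tool's x, y, z as a fraction of full scale, then the opening, from -1 (shut) to 1 (fully open). In form: [[[x, y, z, ax, ay, az, grip], ...]]. A call has 1 to 10 rows; each row is the pose to reach, as a shift and turn from the pose commanded when the call began, along the tool's axes at that moment, turning the shorter way round; what a row does not reach only later rows make up. Full scale, the value 1, is 0.25 m for a shift and 2 pi rad for a turn. A row lasts 1/10 s, in which the tool goes at most 50 mm and 8.59 degrees, less where a joint would pass 70% of its speed; a pose out of reach is approached as far as the arm can. A call with a number of a shift or a turn outside -1 to 1 is refused whole. A call with a gripper value outside its range is refused whole. The fingers move at their own pace and stop on an object; "grip_force" is the grip in N (left out, the last holds). Time passes only in rows, so rows that repeat a pose let the fingers close. It gives the time, the measured TCP pose, the force, the opening and the grip force at its end, in the units of the state.
- get_obs(): the state, without advancing time (a new reading comes with each control period).
- camera(name): name is "side" or "top"; returns a dict with "frame" (480x640x3 uint8, red, green, blue), "z_map" (480x640 float32, m along the optical axis (not along the pixel's ray), 0 where there is no reading), "camera_matrix" (3x3 intrinsics, pixels), "T" (4x4, takes a point from camera to world coordinates). Camera axes: x right, y up, looking along -z (the intrinsics and any distortion apply to the point x, -y, -z); pixel columns grow to the right and rows downward; lengths in m; the calibration is good to about 2 mm. A picture is of the moment at which its call begins.
- workorder.hand_in(): hands the job in; it is judged then, once.
The state is a dict: "time_s": time; "qpos": joint angles; "joint_vel": joint speeds; "tau": joint torques, N m; "ee_pos": TCP position; "eef_rot": TCP orientation; "force": force on the tool from outside, world axes, zero at the start; "moment": the same for the moment, N m; "grip_width": finger opening in m; "grip_force": force on a finger pad.
Only numpy, scipy, OpenCV 4.12 (cv2) and the standard library are available. Lean on these libraries where they do the work, as an engineer would, in place of code of your own. Each camera call takes 0.05 s, during which the arm holds its last target. There are 200 camera calls.

## Task

Build a levelling foot for a washing machine in the build nest: free the clamp knob and slide the side jaw well back out of the pocket, then seat the square block flat in the pocket, lay every square spacer that is on the table on it, and put the round disc on top, all lying flat and square inside the four corner angles. Then slide the jaw in until it holds the stack hard against the far corner angles, and turn the knob clockwise until it is tight. Leave the bottle, the screwdriver and the bowl alone.

Things in the scene. Friction and masses are not known exactly. Their poses are not given: they have to be found in the camera images.
- nest: steel build nest fixed to the table: base plate 120 mm (x) by 255 mm (y from -50 to +205 mm), 10 mm thick, with four L-shaped corner angles round a square pocket and a sliding side jaw on its +y side. Origin at table height under the pocket's centre; x, y along the pocket's sides, z up; yaw within 0.3 rad of the world's
- pocket (a point): centre of the pocket's floor, 10 mm above the table, axes as nest. Pocket 60 x 60 mm inside; the corner angles rise 58 mm above the floor, walls 5 mm thick, legs covering 10 mm of each side's ends, so each side has an open gap 40 mm wide in its middle: for the fingers (x sides) and the jaw (+y side)
- jaw (a joint): jaw travel along the nest's +y, m, 0 to 0.060, larger is more open. At 0 its face is 12 mm inside the pocket, at 0.012 level with the pocket's +y side; holding the stack against the far (-y) angles it reads about 0.008. Starts at 0 to 0.006, blocking the pocket. About 2 N of friction when the clamp is free; some 10 N or more when tight
- jaw_face (a point): centre of the jaw's flat upright face (30 mm wide, from 4 to 62 mm above the pocket floor), looking to the nest's -y, 33 mm above the pocket floor; moves with the jaw. Behind it rides the carriage, a block 70 x 70 mm, 40 to 110 mm behind the face, its top 35 mm above the pocket floor
- clamp (a joint): turn of the clamp knob, rad, 0 (free) to 1.4 (end stop), growing clockwise seen from above. From about 1.1 a cam under it wedges against the bar beside the rail and holds the jaw. Takes 0.2 to 0.3 N m to turn, up to 0.4 when tightening; turned to about 1.3 and let go it stays at 1.1 to 1.3, and this is tight. Below 1.05 it is not. Starts tight. Tightening may shift the jaw 1 or 2 mm: keep pressing
- clamp_grip (a point): on the knob's axis at mid-height of its black bar grip: 44 mm long (this point's x), 16 mm thick (y: pinch across it), 24 mm high; 57 mm above the pocket floor, 22 mm above the carriage's top, 75 mm behind the jaw's face. Turns with the knob and rides on the carriage, which can be slid by it. At clamp = 0 the bar lies along the nest's x
- block: square aluminium base block of the foot, 56 x 56 mm, 20 mm high, about 0.17 kg; origin at the centre of the underside, x and y along its sides, z up
- spacer0: one of two to four identical flat square plastic spacer plates, 56 x 56 mm, 8 mm thick, lying flat on the table at the start (None if absent); origin at the centre of the underside, x and y along its sides, z up
- spacer1: one of two to four identical flat square plastic spacer plates, 56 x 56 mm, 8 mm thick, lying flat on the table at the start (None if absent); origin at the centre of the underside, x and y along its sides, z up
- spacer2: one of two to four identical flat square plastic spacer plates, 56 x 56 mm, 8 mm thick, lying flat on the table at the start (None if absent); origin at the centre of the underside, x and y along its sides, z up
- spacer3: one of two to four identical flat square plastic spacer plates, 56 x 56 mm, 8 mm thick, lying flat on the table at the start (None if absent); origin at the centre of the underside, x and y along its sides, z up
- disc: round steel top disc, 54 mm in diameter, 12 mm thick, about 0.2 kg; origin at the centre of the underside, z up
- detergent: bystander: detergent bottle 66 mm across, 170 mm tall, standing on the table; origin at the centre of its underside
- screwdriver: bystander: a screwdriver lying on the table
- coin_bowl: bystander: a black coin bowl 100 mm across and 35 mm high; origin at the centre of its underside
There are look-alikes about, which are no part of the job. Leave any orange or pink look-alike of the spacer0 alone.

How it is judged:
On the way, in this order (a step that is already met when the one before it is completed fails the run):
1. the clamp is freed and the jaw slid back, its face out of the pocket (value of joint clamp below 0.9 rad and value of joint jaw above 0.02 m), for 0.2 s.
2. the block sits flat on the pocket floor (horizontal distance between block and pocket below 0.006 m and angle between block's own z axis and vertical below 0.06 rad and (angle between the x axis of block and the x axis of nest, either way round below 0.12 rad or angle between the x axis of block and the y axis of nest, either way round below 0.12 rad) and z of block in the frame of pocket between -0.003 and 0.003 m), for 0.2 s.
3. all spacers lie on the block in the pocket (all of step 2 and horizontal distance between each of spacer0, spacer1, spacer2, spacer3 and pocket below 0.006 m and angle between each of spacer0, spacer1, spacer2, spacer3's own z axis and vertical below 0.06 rad and (angle between the x axis of spacer0 and the x axis of nest, either way round below 0.12 rad or angle between the x axis of spacer0 and the y axis of nest, either way round below 0.12 rad) and z of spacer0 in the frame of pocket between 0.017 and 0.047 m and (angle between the x axis of spacer1 and the x axis of nest, either way round below 0.12 rad or angle between the x axis of spacer1 and the y axis of nest, either way round below 0.12 rad) and z of spacer1 in the frame of pocket between 0.017 and 0.047 m and (angle between the x axis of spacer2 and the x axis of nest, either way round below 0.12 rad or angle between the x axis of spacer2 and the y axis of nest, either way round below 0.12 rad) and z of spacer2 in the frame of pocket between 0.017 and 0.047 m and (angle between the x axis of spacer3 and the x axis of nest, either way round below 0.12 rad or angle between the x axis of spacer3 and the y axis of nest, either way round below 0.12 rad) and z of spacer3 in the frame of pocket between 0.017 and 0.047 m), for 0.2 s.
4. the disc lies on top of the spacers (all of step 3 and horizontal distance between disc and pocket below 0.006 m and angle between disc's own z axis and vertical below 0.06 rad and z of disc in the frame of pocket between 0.025 and 0.055 m and z of disc in the frame of spacer0 above 0.0055 m and z of disc in the frame of spacer1 above 0.0055 m and z of disc in the frame of spacer2 above 0.0055 m and z of disc in the frame of spacer3 above 0.0055 m), for 0.2 s.
5. the jaw holds the stack against the far angles (all of step 4 and value of joint jaw between 0.004 and 0.0105 m), for 0.2 s.
At the end, for the whole second after the job is handed in: At rest in the pocket: block on its floor (3 mm), every present spacer on it, disc above all; each within 6 mm of the pocket's centre, tilt under 0.06 rad, square ones within 0.12 rad of square; jaw at 0.004 to 0.0105 (pressed home), clamp above 1.05 rad (tight) (all of step 5 and value of joint clamp above 1.05 rad and linear speed of each of block, disc, spacer0, spacer1, spacer2, spacer3 below 0.02 m/s); the robot touches nothing.
It fails at once if the detergent is pushed away more than 3 cm (distance of detergent from where it was at the start of the episode above 0.03 m).
It fails at once if the screwdriver is pushed away more than 3 cm (distance of screwdriver from where it was at the start of the episode above 0.03 m).
It fails at once if the coin bowl is pushed away more than 3 cm (distance of coin_bowl from where it was at the start of the episode above 0.03 m).
It fails at once if the detergent bottle is tipped (angle between detergent's own z axis and vertical above 0.4 rad).
Of spacer0, spacer1, spacer2, spacer3 only 2 to 4 are there at a start; the rules pass over those that are not, and their reading is None.
At some moment in a run one of block, spacer0, spacer1, spacer2, spacer3, disc may be knocked a few centimetres aside while the robot is not near it.
It also fails if it takes over 210 s, if anything falls off the work surface, if the arm or the gripper's body presses on something with over 40 N, if the wrist force passes 120 N, or if a joint passes its speed limit or range.

## Working session

There is one attempt and no reset: what is moved stays moved. The work goes in short steps, Python scripts to look and compute and a tool call to move; the robot and the scene stay as the last step left them, time stands still between calls to the robot, and variables do not carry over. Pictures are saved under pics/ and viewed, at most 14 in all, crops included, and the job is handed in when it is done.

Besides the shell and the picture viewer there is one more tool, called after "Emit:" in YAML: its name, and indented under it one key for each argument. play_rows: Moves the arm, as the interface text tells. Its arguments: {"type":"object","properties":{"motion":{"type":"array"},"grip_force":{"type":"number"}},"required":["motion"]}

```bash
ls; mkdir -p pics; python3 - <<'E'
from station import get_obs,camera
import cv2,numpy as np
o=get_obs();print({k:np.round(v,3) for k,v in o.items()})
for n in("top","side"):
    c=camera(n);cv2.imwrite(f"pics/{n}0.png",c["frame"][:,:,::-1]);np.savez(f"{n}0.npz",**c);print(n,c["camera_matrix"],c["T"],[k for k in c])
E
```

```text
pics
{'time_s': np.float64(0.0), 'qpos': array([-1.208,  0.3  ,  1.522, -0.   ,  1.321, -0.067]), 'joint_vel': array([-0.001,  0.   ,  0.001, -0.   , -0.001, -0.001]), 'tau': array([-1.0000e-03, -5.3180e+01, -3.5274e+01,  7.1000e-02,  2.4000e-02,
       -0.0000e+00]), 'ee_pos': array([ 0.229, -0.5  ,  0.224]), 'eef_rot': array([-3.14, -0.  ,  0.43]), 'force': array([-0.827,  1.104,  0.01 ]), 'moment': array([ 0.005, -0.017, -0.027]), 'grip_force': np.float64(0.0), 'grip_width': np.float64(0.094)}
top [[570.94466416   0.         321.04767101]
 [  0.         570.94466416 235.94347625]
 [  0.           0.           1.        ]] [[ 0.039101    0.97564112 -0.21585992  0.22399994]
 [-0.99922281  0.03925585 -0.00357171  0.00881941]
 [ 0.00498906  0.21583182  0.97641781  1.34303918]
 [ 0.          0.          0.          1.        ]] ['frame', 'z_map', 'camera_matrix', 'T']
side [[579.6071527    0.         319.12095182]
 [  0.         579.6071527  246.38137632]
 [  0.           0.           1.        ]] [[-0.98926839  0.08941749 -0.11555333  0.35883372]
 [-0.14476789 -0.49292244  0.85794506  1.0966338 ]
 [ 0.01975646  0.86546634  0.50057736  0.72380673]
 [ 0.          0.          0.          1.        ]] ['frame', 'z_map', 'camera_matrix', 'T']
```

View pics/top0.png

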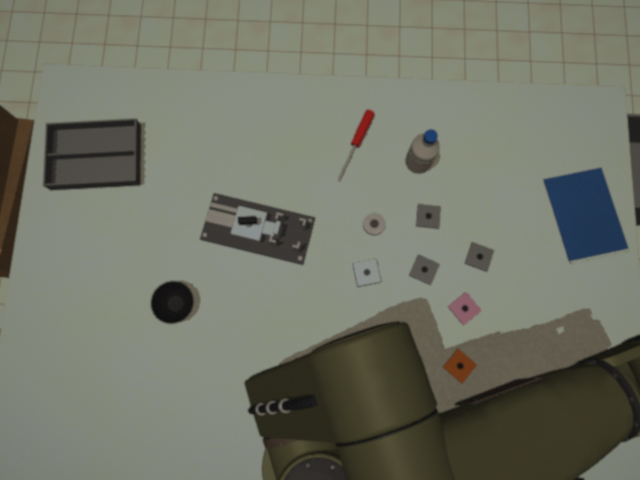

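View pics/side0.png

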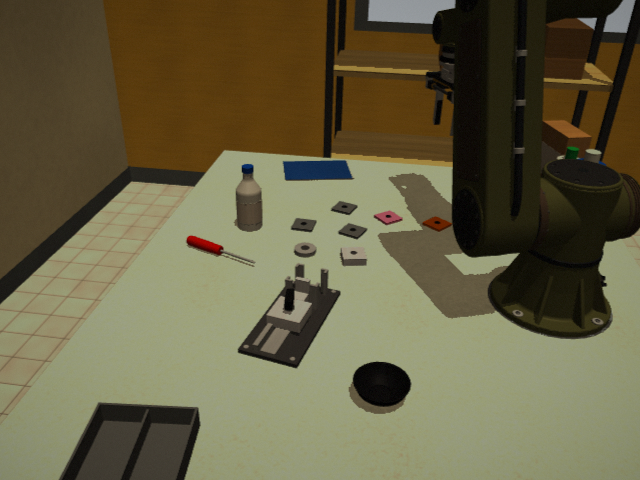

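Top view: grey spacers at (428,216), (424,269) and (480,257). The pink (464,308) and orange (459,366) plates are look-alikes. The block is at (367,272), disc (374,223), nest (258,229), bottle (424,150), screwdriver (356,145) and bowl (172,302). Next I'll enlarge and measure.

```bash
cat > h.py <<'E'
import numpy as np,cv2
def ray(c,uv):
    K,T=c["camera_matrix"],c["T"]
    uv=np.atleast_2d(uv).astype(float)
    d=np.c_[(uv[:,0]-K[0,2])/K[0,0],-(uv[:,1]-K[1,2])/K[1,1],-np.ones(len(uv))]
    return d@T[:3,:3].T,T[:3,3]
def onz(c,uv,z):
    d,o=ray(c,uv); return o+d*((z-o[2])/d[:,2])[:,None]
def cloud(c):
    v,u=np.mgrid[:480,:640]
    d,o=ray(c,np.c_[u.ravel(),v.ravel()])
    return (o+d*c["z_map"].reshape(-1,1)).reshape(480,640,3)
def proj(c,p):
    K,T=c["camera_matrix"],c["T"]
    q=(np.atleast_2d(p)-T[:3,3])@T[:3,:3]
    return np.c_[K[0,2]+K[0,0]*q[:,0]/-q[:,2],K[1,2]-K[1,1]*q[:,1]/-q[:,2]]
E
python3 - <<'E'
from h import *
c=dict(np.load("top0.npz"));f=c["frame"][:,:,::-1]
P=cloud(c)
print("table z",[P[r,k,2].round(4) for r,k in((330,200),(180,300),(240,520),(200,350))])
for n,(u,v),h in(("block",(367,272),.02),("s0",(428,216),.008),("s1",(424,269),.008),("s2",(480,257),.008),("disc",(374,223),.012)):
    w=P[v-18:v+19,u-18:u+19];z=w[...,2]
    tz=np.median(z[(z<.5*h)]);
    m=(z>0.5*h).astype(np.uint8)
    k,lab,st,ce=cv2.connectedComponentsWithStats(m)
    i=1+np.argmax(st[1:,4]);q=w[lab==i]
    xy=(q[:,:2]*1000).astype(np.float32)
    r=cv2.minAreaRect(xy);print(n,"ztop",np.median(q[:,2]).round(4),"table",tz.round(4),"n",st[i,4],np.round(r[0],1),np.round(r[1],1),round(r[2],1),"mean",xy.mean(0).round(1))
# nest pixels: high points
for lo,hi in((.006,.015),(.035,.055),(.06,.072),(.072,.09)):
    w=P[180:275,190:325];m=(w[...,2]>lo)&(w[...,2]<hi)
    xy=(w[m][:,:2]*1000).astype(np.float32);r=cv2.minAreaRect(xy);print(lo,m.sum(),np.round(r[0],1),np.round(r[1],1),round(r[2],1),np.median(w[m][:,2]))
a=cv2.resize(f[185:275,195:325],None,fx=6,fy=6,interpolation=cv2.INTER_CUBIC);cv2.imwrite("pics/nest.png",a)
b=cv2.resize(f[195:290,345:500],None,fx=5,fy=5,interpolation=cv2.INTER_CUBIC);cv2.imwrite("pics/parts.png",b)
E
```

```text
table z [np.float64(0.0018), np.float64(-0.0031), np.float64(-0.0038), np.float64(1.343)]
block ztop 0.0195 table -0.0004 n 580 [341.7 -66.8] [ 73.5 270. ] 72.5 mean [434.2 -96.2]
s0 ztop 0.0075 table -0.0005 n 459 [ 408.1 -142.6] [ 73.2 471.1] 59.4 mean [ 578.9 -243.3]
s1 ztop 0.0076 table -0.0004 n 500 [ 337.8 -136.9] [ 69.8 363.1] 48.9 mean [ 448.4 -232.6]
s2 ztop 0.0077 table -0.0005 n 498 [ 354.8 -206.3] [ 75.  497.9] 39.9 mean [ 484.3 -363. ]
disc ztop 0.0116 table -0.0008 n 369 [407.1 -45.4] [ 52.7 378.3] 65.6 mean [ 553.1 -112.4]
0.006 2942 [537.2 168.8] [230.5 323.8] 1.9 0.00958474105148066
0.035 947 [528.  137.4] [165.8  72.3] 78.5 0.04373459508825195
0.06 184 [526.6 129.4] [149.4  71.1] 78.3 0.06770976662519235
0.072 153 [522.  135.8] [142.5  61.5] 82.0 0.07726163009936116
```

View pics/nest.png

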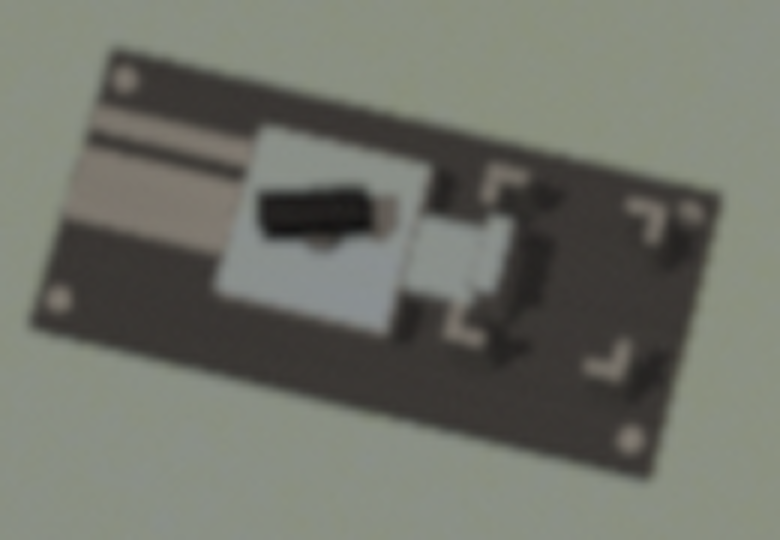

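View pics/parts.png

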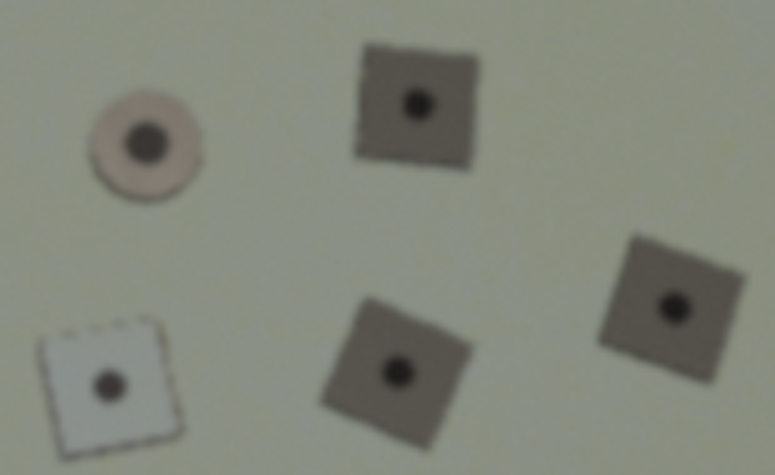

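The nest crop shows the plate corners at about (115,47), (722,195), (652,478) and (30,327), with the black bar at (315,210). The bar lies nearly along the rail, so the clamp is tight. The parts crop shows the block, the disc and three identical grey spacers.

```bash
cat >> h.py <<'E'
def parts(c,L,s=22):
    P=cloud(c);P[c["z_map"]<=0]=np.nan
    for n,(u,v),h in L:
        w=P[v-s:v+s+1,u-s:u+s+1];z=w[...,2]
        m=((z>0.5*h)&(z<h+.006)).astype(np.uint8)
        k,lab,st,ce=cv2.connectedComponentsWithStats(m)
        i=1+np.argmax(st[1:,4]);mm=(lab==i).astype(np.uint8)
        cs,_=cv2.findContours(mm,cv2.RETR_EXTERNAL,cv2.CHAIN_APPROX_NONE)
        q=max(cs,key=len)[:,0]+[u-s,v-s]
        # top corners on plane h
        xy=(onz(c,q,h)[:,:2]*1000).astype(np.float32)
        r=cv2.minAreaRect(xy);M=cv2.moments(xy.reshape(-1,1,2))
        a=(r[2]+45)%90-45
        print(n,st[i,4],"rect",np.round(r[0],1),np.round(r[1],1),"ang",round(a,1),"centroid",np.round([M['m10']/M['m00'],M['m01']/M['m00']],1))
E
python3 - <<'E'
from h import *
c=dict(np.load("top0.npz"))
parts(c,(("block",(367,272),.02),("s0",(428,216),.008),("s1",(424,269),.008),("s2",(480,257),.008),("disc",(374,223),.012)))
cr=np.array([[115,47],[722,195],[652,478],[30,327]],float)
p=onz(c,(cr+.5)/6-.5+[195,185],.01)[:,:2];print(p.round(4))
e=[np.linalg.norm(p[i]-p[(i+1)%4]) for i in range(4)];print(np.round(e,4))
ctr=p.mean(0);y=(p[0]-p[1])+(p[3]-p[2]);y/=np.linalg.norm(y);x=np.array([y[1],-y[0]]);yaw=np.arctan2(x[1],x[0])
o=ctr-y*.0775;print("ctr",ctr,"yaw",yaw,"nest",o)
# corner angles tops z=.068 : outer corners
for n,q in(("ang A",(660,200)),("B",(628,380))): pass
P=cloud(c);P[c["z_map"]<=0]=np.nan
w=P[180:275,190:325].reshape(-1,3)
R=np.c_[np.r_[x],np.r_[y]]
l=np.c_[(w[:,:2]-o)@R,w[:,2]]*1000
for lo,hi,n in((40,50,"carr"),(62,71.5,"tops"),(72,90,"knob/jaw")):
    m=(l[:,2]>lo)&(l[:,2]<hi);q=l[m]
    if n=="tops":
        for sx in(-1,1):
            for sy in(-1,1):
                k=q[(q[:,0]*sx>12)&(q[:,1]*sy>12)&(abs(q[:,1])<45)];print(n,sx,sy,len(k),np.percentile(k,[2,98],axis=0).round(1).tolist())
    else: print(n,len(q),np.percentile(q,[1,99],axis=0).round(1).tolist(),np.median(q,0).round(1))
m=(l[:,2]>72)&(l[:,1]>50)&(l[:,1]<140);r=cv2.minAreaRect(l[m][:,:2].astype(np.float32));print("knob",r,np.median(l[m][:,2]))
m=(l[:,2]>66)&(l[:,1]<45)&(abs(l[:,0])<18);print("jaw",m.sum(),np.percentile(l[m],[2,98],axis=0).round(1) if m.any() else 0)
E
```

```text
block 571 rect [434.9 -96.5] [57.1 56.8] ang 12.7 centroid [435.  -96.6]
s0 453 rect [ 579.9 -244.8] [58.8 57.5] ang -4.3 centroid [ 580.6 -244.4]
s1 495 rect [ 451.5 -234.7] [56.3 67.2] ang -22.8 centroid [ 449.8 -233.8]
s2 494 rect [ 486.9 -366.7] [63.8 61.5] ang -20.4 centroid [ 485.5 -365.3]
disc 362 rect [ 554.2 -113.3] [52.1 50.5] ang 1.3 centroid [ 555.2 -112.9]
[[0.6164 0.2784]
 [0.5646 0.0303]
 [0.4485 0.0531]
 [0.4994 0.3029]]
[0.2535 0.1183 0.255  0.1196]
ctr [0.5322321  0.16617956] yaw -0.20343089208943219 nest [0.51657473 0.09027767]
carr 797 [[-33.4, -29.8, 40.2], [35.4, 130.1, 49.7]] [-3.5 84.5 44.1]
tops -1 -1 25 [[-33.7, -33.9, 63.6], [-19.0, -20.1, 70.6]]
tops -1 1 29 [[-33.5, 21.7, 63.2], [-13.0, 35.6, 70.4]]
tops 1 -1 25 [[22.8, -34.2, 62.8], [36.7, -20.5, 70.8]]
tops 1 1 35 [[12.7, 20.9, 62.2], [36.9, 34.9, 70.6]]
knob/jaw 153 [[-21.5, -0.4, 72.4], [14.2, 116.4, 82.8]] [ 0.4 91.8 77.3]
knob ((0.9260139465332031, 95.86507415771484), (16.641029357910156, 42.227909088134766), 18.591136932373047) 77.75774789199197
jaw 58 [[-13.6  20.9  67. ]
 [ 16.5  30.5  75.6]]
```

```bash
cat >> h.py <<'E'
from scipy.spatial.transform import Rotation as Ro
NEST=np.array([.5172,.0906]);NYAW=-.2034
def n2w(x,y):
    c,s=np.cos(NYAW),np.sin(NYAW);return NEST+np.array([c*x-s*y,s*x+c*y])
def plan(cur,*tg):
    """cur=(x,y,z,yaw) commanded, targets same; prints row numbers"""
    R0=Ro.from_euler('xyz',[np.pi,0,cur[3]])
    for t in tg:
        d=R0.inv().apply(np.array(t[:3])-cur[:3])/.25
        w=(R0.inv()*Ro.from_euler('xyz',[np.pi,0,t[3]])).as_rotvec()/(2*np.pi)
        print(np.round(t,4),"->",np.round(d,3),np.round(w[2],4), "rows",round(np.linalg.norm(d)*5,1),round(abs(w[2])*360/8.59,1))
def here():
    from station import get_obs
    o=get_obs();p=list(o["ee_pos"])+[o["eef_rot"][2]];print("t",round(float(o["time_s"]),2),np.round(p,4),o["eef_rot"].round(3),"F",o["force"].round(1),"w",round(float(o["grip_width"]),4),"gf",round(float(o["grip_force"]),1));return p
E
python3 - <<'E'
from h import *
p=here();k=n2w(.0005,.0957);print(k)
plan(p,[*k,.2,1.69],[*k,.13,1.69]);plan([*k,.13,1.69],[*k,.07,1.69])
E
```

```text
t 0.1 [ 0.2291 -0.4998  0.224   0.4298] [-3.141 -0.     0.43 ] F [-0.4 -0.4 -0.7] w 0.0939 gf 0.0
[0.53702113 0.18422619]
[0.537  0.1842 0.2    1.69  ] -> [ 2.26  -1.974  0.096] -0.2006 rows 15.0 8.4
[0.537  0.1842 0.13   1.69  ] -> [ 2.26  -1.974  0.376] -0.2006 rows 15.1 8.4
[0.537  0.1842 0.07   1.69  ] -> [ 0.   -0.    0.24] 0.0 rows 1.2 0.0
```

Emit:
play_rows:
  motion:
    - [[0.95, -0.83, 0.04, 0, 0, -0.08, 0.2], [0.95, -0.83, 0.04, 0, 0, -0.12, 0.2], [0.95, -0.83, 0.04, 0, 0, -0.16, 0.2], [0.95, -0.83, 0.04, 0, 0, -0.2, 0.2], [0.95, -0.83, 0.04, 0, 0, -0.2, 0.2], [0.95, -0.83, 0.04, 0, 0, -0.2, 0.2], [0.95, -0.83, 0.04, 0, 0, -0.2, 0.2], [0.95, -0.83, 0.04, 0, 0, -0.2, 0.2], [0.95, -0.83, 0.04, 0, 0, -0.2, 0.2], [0.95, -0.83, 0.04, 0, 0, -0.2, 0.2]]

```text
time_s: 1.1
ee_pos: [0.3586, -0.2121, 0.2143]
eef_rot: [-3.141, -0.0, 1.688]
force: [0.2, -0.0, 0.5]
grip_width: 0.0565
grip_force: 0.0
```

```bash
python3 - <<'E'
from h import *
p=here();k=n2w(.0005,.0957)
plan(p,[*k,.2,1.69],[*k,.12,1.69])
E
```

```text
t 1.1 [ 0.3586 -0.2121  0.2143  1.6876] [-3.141 -0.     1.688] F [ 0.2 -0.   0.5] w 0.0565 gf 0.0
[0.537  0.1842 0.2    1.69  ] -> [1.491 0.894 0.057] -0.0004 rows 8.7 0.0
[0.537  0.1842 0.12   1.69  ] -> [1.491 0.894 0.377] -0.0004 rows 8.9 0.0
```

Emit:
play_rows:
  motion:
    - [[0.75, 0.45, 0.03, 0, 0, 0, 0.2], [0.75, 0.45, 0.03, 0, 0, 0, 0.2], [0.75, 0.45, 0.03, 0, 0, 0, 0.2], [0.75, 0.45, 0.03, 0, 0, 0, 0.2], [0.75, 0.45, 0.03, 0, 0, 0, 0.2], [0.75, 0.45, 0.03, 0, 0, 0, 0.2]]

```text
time_s: 1.7
ee_pos: [0.4491, -0.0114, 0.2065]
eef_rot: [-3.141, -0.0, 1.687]
force: [0.7, 0.1, -0.2]
grip_width: 0.0563
grip_force: 0.0
```

Emit:
play_rows:
  motion:
    - [[0.741, 0.444, 0.027, 0, 0, 0, 0.2], [0.741, 0.444, 0.027, 0, 0, 0, 0.2], [0.741, 0.444, 0.027, 0, 0, 0, 0.2], [0.741, 0.444, 0.027, 0, 0, 0, 0.2], [0.741, 0.444, 0.027, 0, 0, 0, 0.2], [0.741, 0.444, 0.347, 0, 0, 0, 0.2], [0.741, 0.444, 0.347, 0, 0, 0, 0.2], [0.741, 0.444, 0.347, 0, 0, 0, 0.2]]

```text
time_s: 2.5
ee_pos: [0.5359, 0.1819, 0.1163]
eef_rot: [-3.134, 0.001, 1.684]
force: [-0.4, -0.4, 0.8]
grip_width: 0.0566
grip_force: 0.0
```

```bash
python3 - <<'E'
from h import *
from station import camera
p=here();k=n2w(.0005,.0957)
plan(p,[*k,.07,1.69])
c=camera("side");np.savez("side1.npz",**c);f=c["frame"][:,:,::-1]
print(proj(c,[*k,.067]))
cv2.imwrite("pics/s1.png",cv2.resize(f[200:380,220:420],None,fx=3,fy=3,interpolation=cv2.INTER_CUBIC))
c=camera("top");np.savez("top1.npz",**c);cv2.imwrite("pics/t1.png",c["frame"][:,:,::-1])
E
```

```text
t 2.5 [0.5359 0.1819 0.1163 1.6841] [-3.134e+00  1.000e-03  1.684e+00] F [-0.4 -0.4  0.8] w 0.0566 gf 0.0
[0.537  0.1842 0.07   1.69  ] -> [0.009 0.006 0.185] -0.0009 rows 0.9 0.0
[[289.85615325 298.99126539]]
```

View pics/t1.png

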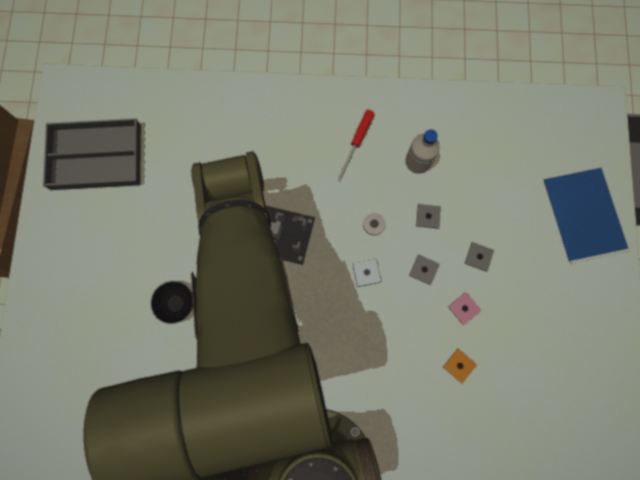

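View pics/s1.png

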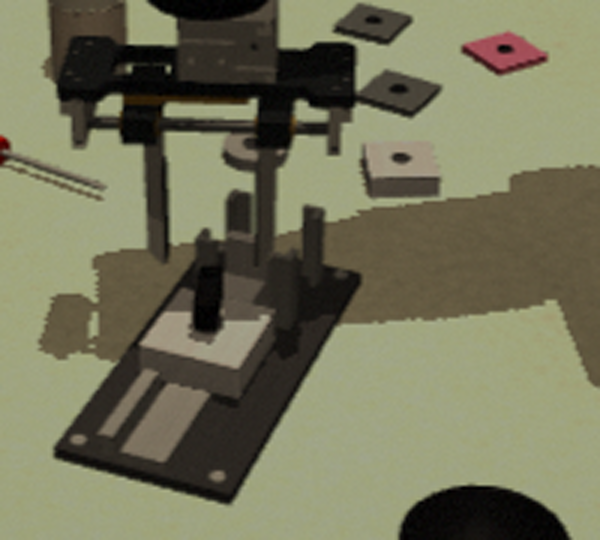

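The top view shows no hidden spacer, so there are three grey ones. In the side crop the fingers at (160,260) and (262,260) straddle the black bar at (208,295). Descend and pinch.

Emit:
play_rows:
  motion:
    - [[0, 0, 0.2, 0, 0, 0, 0.2], [0, 0, 0.2, 0, 0, 0, 0.2], [0, 0, 0.2, 0, 0, 0, 0.2], [0, 0, 0.2, 0, 0, 0, 0.2], [0, 0, 0.2, 0, 0, 0, -1], [0, 0, 0.2, 0, 0, 0, -1], [0, 0, 0.2, 0, 0, 0, -1], [0, 0, 0.2, 0, 0, 0, -1], [0, 0, 0.2, 0, 0, 0, -1], [0, 0, 0.2, 0, 0, 0, -1]]
  grip_force: 40

```text
time_s: 3.6
ee_pos: [0.5378, 0.1837, 0.0703]
eef_rot: [3.141, -0.0, 1.686]
force: [0.7, 0.1, 0.5]
grip_width: 0.0176
grip_force: 40.0
```

Emit:
play_rows:
  motion:
    - [[0, 0, 0, 0, 0, -0.02, -1], [0, 0, 0, 0, 0, -0.04, -1], [0, 0, 0, 0, 0, -0.06, -1], [0, 0, 0, 0, 0, -0.08, -1], [0, 0, 0, 0, 0, -0.1, -1], [0, 0, 0, 0, 0, -0.12, -1], [0, 0, 0, 0, 0, -0.14, -1], [0, 0, 0, 0, 0, -0.16, -1], [0, 0, 0, 0, 0, -0.18, -1], [0, 0, 0, 0, 0, -0.19, -1]]

```text
time_s: 4.6
ee_pos: [0.5386, 0.1838, 0.0704]
eef_rot: [3.14, 0.002, 2.885]
force: [6.7, 0.4, -2.4]
grip_width: 0.0178
grip_force: 40.0
```

```bash
python3 - <<'E'
from h import *
p=here();from station import get_obs;print(get_obs()["moment"].round(2))
d=n2w(0,.05)-NEST
plan(p,[p[0]+d[0],p[1]+d[1],p[2],p[3]])
E
```

```text
t 4.6 [0.5386 0.1838 0.0704 2.8846] [3.140e+00 2.000e-03 2.885e+00] F [ 6.7  0.4 -2.4] w 0.0178 gf 40.0
[ 0.24 -1.44 -0.31]
[0.5487 0.2327 0.0704 2.8846] -> [0.011 0.2   0.   ] 0.0 rows 1.0 0.0
```

Emit:
play_rows:
  motion:
    - [[0.003, 0.04, 0, 0, 0, 0, -1], [0.005, 0.08, 0, 0, 0, 0, -1], [0.007, 0.12, 0, 0, 0, 0, -1], [0.009, 0.16, 0, 0, 0, 0, -1], [0.01, 0.19, 0, 0, 0, 0, -1], [0.01, 0.19, 0, 0, 0, 0, -1], [0.01, 0.19, 0, 0, 0, 0, -1], [0.01, 0.19, 0, 0, 0, 0, -1]]

```text
time_s: 5.4
ee_pos: [0.5482, 0.2303, 0.0704]
eef_rot: [3.14, 0.002, 2.88]
force: [5.6, 0.5, -1.3]
grip_width: 0.0179
grip_force: 40.0
```

Emit:
play_rows:
  motion:
    - [[0, 0, 0, 0, 0, 0, 0.2], [0, 0, 0, 0, 0, 0, 0.2], [0, 0, 0, 0, 0, 0, 0.2], [0, 0, 0, 0, 0, 0, 0.2], [0, 0, -0.2, 0, 0, 0, 0.2], [0, 0, -0.4, 0, 0, 0, 0.2], [0, 0, -0.5, 0, 0, 0, 0.5], [0, 0, -0.5, 0, 0, 0, 0.7], [0, 0, -0.5, 0, 0, 0, 0.7]]

```text
time_s: 6.3
ee_pos: [0.5473, 0.2301, 0.1949]
eef_rot: [-3.142, -0.0, 2.88]
force: [0.5, -1.5, -0.9]
grip_width: 0.077
grip_force: 0.0
```

```bash
python3 - <<'E'
from h import *
p=here()
plan(p,[.435,-.0965,.15,np.radians(12.7)+np.pi/2])
plan(p,[.435,-.0965,.15,np.radians(12.7)+np.pi])
E
```

```text
t 6.3 [0.5473 0.2301 0.1949 2.8802] [-3.142 -0.     2.88 ] F [ 0.5 -1.5 -0.9] w 0.077 gf 0.0
[ 0.435  -0.0965  0.15    1.7925] -> [ 0.096 -1.378  0.179] 0.1731 rows 7.0 7.3
[ 0.435  -0.0965  0.15    3.3632] -> [ 0.096 -1.378  0.179] -0.0769 rows 7.0 3.2
```

```bash
cat > chk.py <<'E'
from h import *
from station import camera
c=camera("top");np.savez("tl.npz",**c)
L=(("block",(367,272),.02),("s0",(428,216),.008),("s1",(424,269),.008),("s2",(480,257),.008),("disc",(374,223),.012))
parts(c,L)
E
python3 chk.py; python3 - <<'E'
from h import *
# dark/grey colour mask based rects, subpixel-ish via upsampled crop
c=dict(np.load("tl.npz"));f=c["frame"]
for n,(u,v),h in (("block",(367,272),.02),("s0",(428,216),.008),("s1",(424,269),.008),("s2",(480,257),.008),("disc",(374,223),.012)):
    s=20;a=cv2.cvtColor(f[v-s:v+s+1,u-s:u+s+1],cv2.COLOR_RGB2LAB).astype(np.float32)
    a=cv2.resize(a,None,fx=8,fy=8,interpolation=cv2.INTER_CUBIC)
    bg=np.median(np.r_[a[:16].reshape(-1,3),a[-16:].reshape(-1,3)],0);d=np.linalg.norm(a-bg,axis=2)
    m=((d>.5*np.percentile(d,80 if n!="disc" else 85))*255).astype(np.uint8)
    cs,_=cv2.findContours(m,cv2.RETR_EXTERNAL,cv2.CHAIN_APPROX_NONE);q=max(cs,key=cv2.contourArea)[:,0]
    xy=(onz(c,(q+.5)/8-.5+[u-s,v-s],h)[:,:2]*1000).astype(np.float32);r=cv2.minAreaRect(xy);print(n,np.round(r[0],1),np.round(r[1],1),round((r[2]+45)%90-45,1))
E
```

```text
block 579 rect [434.9 -96.7] [56.9 56.5] ang 13.0 centroid [435.  -96.5]
s0 454 rect [ 579.9 -243.9] [56.3 59.9] ang -5.3 centroid [ 580.5 -244. ]
s1 505 rect [ 452.1 -232.1] [61.3 58.9] ang -22.3 centroid [ 449.7 -233.9]
s2 492 rect [ 484.9 -365.9] [57.6 60.6] ang -18.7 centroid [ 485.9 -365.4]
disc 375 rect [ 554.  -112.2] [51.9 53.1] ang 2.3 centroid [ 554.8 -112.6]
block [433.5 -96.5] [65.7 67.1] 13.5
s0 [ 578.9 -242.2] [57.7 58.5] -4.0
s1 [ 448.1 -232.6] [57.4 58.4] -22.4
s2 [ 484.3 -363.5] [58.  58.5] -18.6
disc [ 552.2 -111.6] [56.2 58.2] 44.5
```

Emit:
play_rows:
  motion:
    - [[0.048, -0.69, 0.05, 0, 0, 0.05, 1], [0.048, -0.69, 0.05, 0, 0, 0.1, 1], [0.048, -0.69, 0.05, 0, 0, 0.15, 1], [0.048, -0.69, 0.05, 0, 0, 0.172, 1], [0.048, -0.69, 0.05, 0, 0, 0.172, 1], [0.048, -0.69, 0.05, 0, 0, 0.172, 1], [0.048, -0.69, 0.05, 0, 0, 0.172, 1], [0.048, -0.69, 0.05, 0, 0, 0.172, 1], [0.048, -0.69, 0.05, 0, 0, 0.172, 1]]

```text
time_s: 7.25
ee_pos: [0.4907, 0.0666, 0.1813]
eef_rot: [-3.139, -0.0, 1.799]
force: [0.2, -1.1, 0.5]
grip_width: 0.0937
grip_force: 0.0
```

```bash
python3 - <<'E'
from h import *
p=here()
plan(p,[.435,-.0967,.1,1.7994],[.435,-.0967,.025,1.7994])
E
```

```text
t 7.25 [0.4907 0.0666 0.1813 1.7992] [-3.139 -0.     1.799] F [ 0.2 -1.1  0.5] w 0.0937 gf 0.0
[ 0.435  -0.0967  0.1     1.7994] -> [-0.586 -0.365  0.325] -0.0 rows 3.8 0.0
[ 0.435  -0.0967  0.025   1.7994] -> [-0.586 -0.365  0.625] -0.0 rows 4.7 0.0
```

Emit:
play_rows:
  motion:
    - [[-0.586, -0.365, 0.325, 0, 0, 0, 1], [-0.586, -0.365, 0.325, 0, 0, 0, 1], [-0.586, -0.365, 0.325, 0, 0, 0, 1], [-0.586, -0.365, 0.325, 0, 0, 0, 1], [-0.586, -0.365, 0.325, 0, 0, 0, 1], [-0.586, -0.365, 0.325, 0, 0, 0, 1], [-0.586, -0.365, 0.5, 0, 0, 0, 1], [-0.586, -0.365, 0.625, 0, 0, 0, 1], [-0.586, -0.365, 0.625, 0, 0, 0, 1], [-0.586, -0.365, 0.625, 0, 0, 0, 1]]

```text
time_s: 8.25
ee_pos: [0.4363, -0.096, 0.0272]
eef_rot: [-3.142, -0.0, 1.801]
force: [-0.5, 0.5, 1.2]
grip_width: 0.0941
grip_force: 0.0
```

Emit:
play_rows:
  motion:
    - [[0, 0, 0, 0, 0, 0, -1], [0, 0, 0, 0, 0, 0, -1], [0, 0, 0, 0, 0, 0, -1], [0, 0, 0, 0, 0, 0, -1], [0, 0, 0, 0, 0, 0, -1], [0, 0, -0.2, 0, 0, 0, -1], [0, 0, -0.4, 0, 0, 0, -1], [0, 0, -0.5, 0, 0, 0, -1], [0, 0, -0.5, 0, 0, 0, -1]]
  grip_force: 30

```text
time_s: 9.15
ee_pos: [0.4369, -0.0971, 0.1546]
eef_rot: [3.136, 0.003, 1.799]
force: [0.9, 0.1, -2.6]
grip_width: 0.0555
grip_force: 30.0
```

```bash
python3 - <<'E'
from h import *
p=here()
k=n2w(0,0)
plan(p,[*k,.15,NYAW+np.pi/2],[*k,.1,NYAW+np.pi/2]);print(k)
E
```

```text
t 9.15 [ 0.4369 -0.0971  0.1546  1.7994] [3.136e+00 3.000e-03 1.799e+00] F [ 0.9  0.1 -2.6] w 0.0555 gf 30.0
[0.5172 0.0906 0.15   1.3674] -> [0.659 0.483 0.019] 0.0688 rows 4.1 2.9
[0.5172 0.0906 0.1    1.3674] -> [0.659 0.483 0.219] 0.0688 rows 4.2 2.9
[0.5172 0.0906]
```

Emit:
play_rows:
  motion:
    - [[0.659, 0.483, 0.019, 0, 0, 0.02, -1], [0.659, 0.483, 0.019, 0, 0, 0.04, -1], [0.659, 0.483, 0.019, 0, 0, 0.0688, -1], [0.659, 0.483, 0.019, 0, 0, 0.0688, -1], [0.659, 0.483, 0.019, 0, 0, 0.0688, -1], [0.659, 0.483, 0.019, 0, 0, 0.0688, -1], [0.659, 0.483, 0.2, 0, 0, 0.0688, -1], [0.659, 0.483, 0.2, 0, 0, 0.0688, -1], [0.659, 0.483, 0.2, 0, 0, 0.0688, -1], [0.659, 0.483, 0.2, 0, 0, 0.0688, -1]]

```text
time_s: 10.15
ee_pos: [0.5161, 0.0904, 0.1024]
eef_rot: [3.141, 0.0, 1.367]
force: [0.4, -0.1, -1.8]
grip_width: 0.0559
grip_force: 29.9
```

```bash
python3 - <<'E'
from h import *
from station import camera
for i in range(3): 
    c=camera("side");p=here()
plan(p,[*n2w(0,0),.06,NYAW+np.pi/2],[*n2w(0,0),.036,NYAW+np.pi/2])
np.savez("s2.npz",**c);f=c["frame"][:,:,::-1]
cv2.imwrite("pics/s2.png",cv2.resize(f[230:370,230:370],None,fx=4.2,fy=4.2,interpolation=cv2.INTER_CUBIC))
E
```

```text
t 10.2 [0.5162 0.0905 0.1026 1.3666] [ 3.14  -0.     1.367] F [ 0.2  0.7 -0.7] w 0.0555 gf 29.9
t 10.25 [0.5162 0.0907 0.1026 1.3668] [ 3.14  -0.     1.367] F [-0.2 -0.1 -1.9] w 0.0555 gf 29.9
t 10.3 [0.5162 0.0908 0.1024 1.3669] [ 3.14  -0.     1.367] F [-0.3  0.5 -1.4] w 0.0555 gf 29.9
[0.5172 0.0906 0.06   1.3674] -> [0.    0.004 0.17 ] -0.0001 rows 0.8 0.0
[0.5172 0.0906 0.036  1.3674] -> [0.    0.004 0.266] -0.0001 rows 1.3 0.0
```

View pics/s2.png

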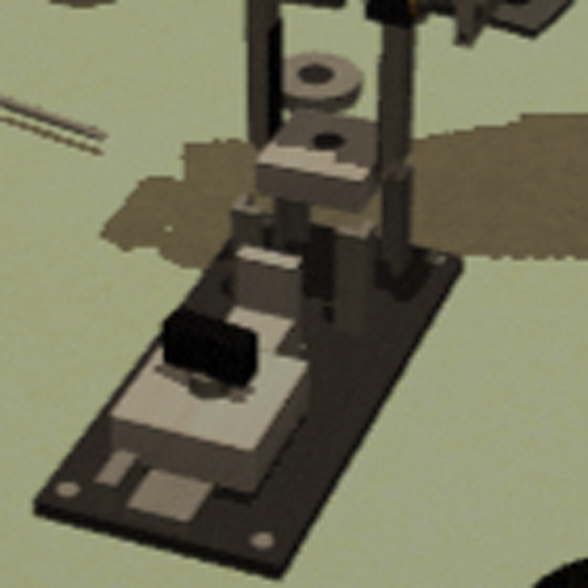

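The block hangs level over the pocket at (320,160) in the crop, the jaw is back at (265,270) and the bar lies across at (210,345). Next I'll check the block's offset against the angles numerically.

```bash
python3 - <<'E'
from h import *
for nm in("s2",):
    c=dict(np.load(nm+".npz"));P=cloud(c);P[c["z_map"]<=0]=np.nan
    w=P.reshape(-1,3);cs,sn=np.cos(NYAW),np.sin(NYAW);R=np.array([[cs,-sn],[sn,cs]])
    l=np.c_[(w[:,:2]-NEST)@R,w[:,2]]*1000
    m=(l[:,2]>80)&(l[:,2]<102)&(abs(l[:,0])<28.5)&(abs(l[:,1])<40);b=l[m]
    print("block",len(b),np.percentile(b,[1,50,99],axis=0).round(1).tolist())
    fr=b[(b[:,2]<94)&(b[:,1]>20)];print("front",len(fr),np.median(fr,0))
    for sx in(-1,1):
        for sy in(-1,1):
            k=l[(l[:,2]>60)&(l[:,2]<71)&(l[:,0]*sx>15)&(l[:,1]*sy>15)&(abs(l[:,:2]).max(1)<42)];print(sx,sy,len(k),np.percentile(k,[3,97],axis=0).round(1).tolist() if len(k) else 0)
    k=l[(l[:,2]>30)&(l[:,2]<62)&(abs(l[:,1])<45)&(l[:,1]>25)&(abs(l[:,0])>18)&(abs(l[:,0])<40)];print("front faces y",len(k),np.median(k[:,1]))
    # block x extents on front face
    if len(fr): print("x ext",np.percentile(fr[:,0],[1,99]))
    for s in(-1,1):
        q=k[k[:,0]*s>0];print(s,np.percentile(q[:,0],[2,98]) if len(q) else 0)
E
```

```text
block 513 [[-28.3, -26.8, 80.4], [0.2, 12.7, 93.2], [27.6, 30.6, 98.2]]
front 171 [-0.22113813 26.96448498 87.5983281 ]
-1 -1 29 [[-34.6, -34.6, 60.9], [-23.9, -17.0, 68.6]]
-1 1 50 [[-34.2, 22.0, 60.4], [-19.2, 37.8, 69.5]]
1 -1 0 0
1 1 42 [[21.6, 19.6, 60.8], [36.8, 36.8, 69.3]]
front faces y 178 35.608433666526174
x ext [-28.27812626  26.84813742]
-1 [-34.39352762 -18.9125205 ]
1 [21.61084376 36.65067333]
```

Emit:
play_rows:
  motion:
    - [[0.005, 0.005, 0, 0, 0, 0, -1], [0.005, 0.005, 0.04, 0, 0, 0, -1], [0.005, 0.005, 0.06, 0, 0, 0, -1], [0.005, 0.005, 0.08, 0, 0, 0, -1], [0.005, 0.005, 0.1, 0, 0, 0, -1], [0.005, 0.005, 0.12, 0, 0, 0, -1], [0.005, 0.005, 0.12, 0, 0, 0, -1], [0.005, 0.005, 0.12, 0, 0, 0, -1]]

```text
time_s: 11.1
ee_pos: [0.5174, 0.0921, 0.0714]
eef_rot: [-3.141, 0.0, 1.367]
force: [-1.0, -0.3, -1.2]
grip_width: 0.056
grip_force: 29.9
```

Emit:
play_rows:
  motion:
    - [[0, 0, 0.04, 0, 0, 0, -1], [0, 0, 0.07, 0, 0, 0, -1], [0, 0, 0.1, 0, 0, 0, -1], [0, 0, 0.12, 0, 0, 0, -1], [0, 0, 0.13, 0, 0, 0, -1], [0, 0, 0.138, 0, 0, 0, -1], [0, 0, 0.138, 0, 0, 0, -1], [0, 0, 0.138, 0, 0, 0, -1]]

```text
time_s: 11.9
ee_pos: [0.5174, 0.0923, 0.0376]
eef_rot: [3.142, -0.0, 1.367]
force: [-6.1, 1.4, 9.9]
grip_width: 0.0556
grip_force: 30.0
```

Emit:
play_rows:
  motion:
    - [[0, 0, 0, 0, 0, 0, 0.6], [0, 0, 0, 0, 0, 0, 0.6], [0, 0, 0, 0, 0, 0, 0.6], [0, 0, 0, 0, 0, 0, 0.6], [0, 0, -0.2, 0, 0, 0, 0.6], [0, 0, -0.4, 0, 0, 0, 0.6], [0, 0, -0.55, 0, 0, 0, 0.6], [0, 0, -0.55, 0, 0, 0, 0.6]]

```text
time_s: 12.7
ee_pos: [0.5193, 0.0923, 0.1797]
eef_rot: [3.133, -0.003, 1.367]
force: [0.6, 0.4, 0.0]
grip_width: 0.0752
grip_force: 0.0
```

```bash
cat > v.py <<'E'
import sys
from h import *
from station import camera
c=camera("side");np.savez("s3.npz",**c)
P=cloud(c);P[c["z_map"]<=0]=np.nan
w=P.reshape(-1,3);cs,sn=np.cos(NYAW),np.sin(NYAW);R=np.array([[cs,-sn],[sn,cs]])
l=np.c_[(w[:,:2]-NEST)@R,w[:,2]]*1000
zt=float(sys.argv[1])
m=(abs(l[:,2]-zt)<3)&(abs(l[:,0])<29)&(abs(l[:,1])<29);b=l[m]
print("top",len(b),np.percentile(b,[2,50,98],axis=0).round(1).tolist())
if len(b)>20:
    A=np.c_[b[:,:2],np.ones(len(b))];s=np.linalg.lstsq(A,b[:,2],rcond=None)[0];print("tilt",s.round(3))
E
python3 v.py 30; python3 chk.py; python3 - <<'E'
from h import *
p=here()
plan(p,[.4492,-.2335,.12,np.radians(-22.5)+np.pi/2],[.4492,-.2335,.12,np.radians(-22.5)+np.pi])
E
```

```text
top 205 [[-27.4, -27.9, 27.7], [5.9, -3.3, 30.0], [26.7, 27.7, 32.4]]
tilt [6.0000e-03 2.0000e-03 2.9842e+01]
t 12.8 [0.5174 0.0921 0.1746 1.3672] [ 3.141 -0.     1.367] F [-0.6  0.3 -1.1] w 0.0752 gf 0.0
[ 0.4492 -0.2335  0.12    1.1781] -> [-1.331 -0.004  0.218] 0.0301 rows 6.7 1.3
[ 0.4492 -0.2335  0.12    2.7489] -> [-1.331 -0.004  0.218] -0.2199 rows 6.7 9.2Traceback (most recent call last):
  File "chk.py", line 5, in <module>
    parts(c,L)
    ~~~~~^^^^^
  File "h.py", line 23, in parts
    i=1+np.argmax(st[1:,4]);mm=(lab==i).astype(np.uint8)
        ~~~~~~~~~^^^^^^^^^^
    return _wrapfunc(a, 'argmax', axis=axis, out=out, **kwds)
    return bound(*args, **kwds)
ValueError: attempt to get argmax of an empty sequence
```

```bash
sed -i 's/^        i=1+np.argmax/        if k<2: print(n,"gone");continue\n        i=1+np.argmax/' h.py; sed -i 's/^NEST=.*;/NEST=np.array([.5174,.0923]);/' h.py; sed -i 's/,d\[/,d[/' h.py; python3 - <<'E'
from h import *
parts(dict(np.load("tl.npz")),(("s0",(428,216),.008),("s1",(424,269),.008),("s2",(480,257),.008),("disc",(374,223),.012)))
E
```

```text
s0 443 rect [ 581.1 -243.8] [60.2 60.6] ang 0.2 centroid [ 580.9 -243.9]
s1 494 rect [ 450.4 -233.1] [59.8 60.4] ang -20.3 centroid [ 449.5 -234. ]
s2 502 rect [ 487.2 -364.5] [61.2 61. ] ang -14.9 centroid [ 485.7 -365. ]
disc 363 rect [ 555.2 -113.3] [54.1 50.5] ang 0.9 centroid [ 555.1 -112.9]
```

Emit:
play_rows:
  motion:
    - [[-0.665, -0.002, 0.1, 0, 0, 0.03, 1], [-0.665, -0.002, 0.1, 0, 0, 0.03, 1], [-0.665, -0.002, 0.1, 0, 0, 0.03, 1], [-0.665, -0.002, 0.1, 0, 0, 0.03, 1], [-0.665, -0.002, 0.1, 0, 0, 0.03, 1], [-0.665, -0.002, 0.1, 0, 0, 0.03, 1], [-0.665, -0.002, 0.1, 0, 0, 0.03, 1]]

```text
time_s: 13.5
ee_pos: [0.4833, -0.0696, 0.149]
eef_rot: [-3.141, 0.0, 1.18]
force: [0.2, 0.7, -0.6]
grip_width: 0.0941
grip_force: 0.0
```

```bash
python3 - <<'E'
from h import *
p=here()
plan(p,*[[.4492,-.2335,z,np.radians(-22.5)+np.pi/2] for z in(.1,.05,.021)])
E
```

```text
t 13.5 [ 0.4833 -0.0696  0.149   1.1799] [-3.141  0.     1.18 ] F [ 0.2  0.7 -0.6] w 0.0941 gf 0.0
[ 0.4492 -0.2335  0.1     1.1781] -> [-0.658  0.124  0.196] 0.0003 rows 3.5 0.0
[ 0.4492 -0.2335  0.05    1.1781] -> [-0.658  0.124  0.396] 0.0003 rows 3.9 0.0
[ 0.4492 -0.2335  0.021   1.1781] -> [-0.658  0.124  0.512] 0.0003 rows 4.2 0.0
```

Emit:
play_rows:
  motion:
    - [[-0.658, 0.124, 0.2, 0, 0, 0, 1], [-0.658, 0.124, 0.2, 0, 0, 0, 1], [-0.658, 0.124, 0.2, 0, 0, 0, 1], [-0.658, 0.124, 0.2, 0, 0, 0, 1], [-0.658, 0.124, 0.2, 0, 0, 0, 1], [-0.658, 0.124, 0.35, 0, 0, 0, 1], [-0.658, 0.124, 0.48, 0, 0, 0, 1], [-0.658, 0.124, 0.51, 0, 0, 0, 1], [-0.658, 0.124, 0.51, 0, 0, 0, 1], [-0.658, 0.124, 0.51, 0, 0, 0, 1]]

```text
time_s: 14.5
ee_pos: [0.45, -0.2341, 0.0232]
eef_rot: [3.14, 0.0, 1.18]
force: [-0.8, -0.5, 0.2]
grip_width: 0.0941
grip_force: 0.0
```

Emit:
play_rows:
  motion:
    - [[0, 0, 0.006, 0, 0, 0, 1], [0, 0, 0.006, 0, 0, 0, -1], [0, 0, 0.006, 0, 0, 0, -1], [0, 0, 0.006, 0, 0, 0, -1], [0, 0, 0.006, 0, 0, 0, -1], [0, 0, 0.006, 0, 0, 0, -1], [0, 0, 0.006, 0, 0, 0, -1]]
  grip_force: 20

```text
time_s: 15.2
ee_pos: [0.4491, -0.2345, 0.0205]
eef_rot: [3.142, 0.0, 1.179]
force: [0.7, -0.3, 0.8]
grip_width: 0.0559
grip_force: 20.0
```

Emit:
play_rows:
  motion:
    - [[0, 0, -0.1, 0, 0, 0, -1], [0, 0, -0.3, 0, 0, 0, -1], [0, 0, -0.5, 0, 0, 0, -1], [0, 0, -0.5, 0, 0, 0, -1], [0, 0, -0.5, 0, 0, 0, -1]]

```text
time_s: 15.7
ee_pos: [0.4492, -0.2346, 0.1459]
eef_rot: [3.14, 0.0, 1.179]
force: [-0.6, 0.2, -1.0]
grip_width: 0.0556
grip_force: 20.0
```

```bash
python3 - <<'E'
from h import *
p=here()
plan(p,[*n2w(0,0),.145,NYAW+np.pi/2])
E
```

```text
t 15.7 [ 0.4492 -0.2346  0.1459  1.1787] [3.14  0.    1.179] F [-0.6  0.2 -1. ] w 0.0556 gf 20.0
[0.5174 0.0923 0.145  1.3674] -> [ 1.313 -0.248  0.004] -0.03 rows 6.7 1.3
```

Emit:
play_rows:
  motion:
    - [[0.66, -0.124, 0, 0, 0, -0.03, -1], [0.66, -0.124, 0, 0, 0, -0.03, -1], [0.66, -0.124, 0, 0, 0, -0.03, -1], [0.66, -0.124, 0, 0, 0, -0.03, -1], [0.66, -0.124, 0, 0, 0, -0.03, -1], [0.66, -0.124, 0, 0, 0, -0.03, -1], [0.66, -0.124, 0, 0, 0, -0.03, -1]]

```text
time_s: 16.4
ee_pos: [0.483, -0.0711, 0.1447]
eef_rot: [-3.14, 0.0, 1.366]
force: [-0.3, -0.8, -0.9]
grip_width: 0.0556
grip_force: 20.0
```

```bash
python3 - <<'E'
from h import *
p=here();k=n2w(0,0)
plan(p,*[[*k,z,NYAW+np.pi/2] for z in(.145,.1)])
E
```

```text
t 16.4 [ 0.483  -0.0711  0.1447  1.3661] [-3.14   0.     1.366] F [-0.3 -0.8 -0.9] w 0.0556 gf 20.0
[0.5174 0.0923 0.145  1.3674] -> [ 0.668  0.002 -0.001] -0.0002 rows 3.3 0.0
[0.5174 0.0923 0.1    1.3674] -> [0.668 0.002 0.179] -0.0002 rows 3.5 0.0
```

Emit:
play_rows:
  motion:
    - [[0.668, 0.002, 0, 0, 0, 0, -1], [0.668, 0.002, 0, 0, 0, 0, -1], [0.668, 0.002, 0, 0, 0, 0, -1], [0.668, 0.002, 0, 0, 0, 0, -1], [0.668, 0.002, 0, 0, 0, 0, -1], [0.668, 0.002, 0, 0, 0, 0, -1], [0.668, 0.002, 0.18, 0, 0, 0, -1], [0.668, 0.002, 0.18, 0, 0, 0, -1], [0.668, 0.002, 0.18, 0, 0, 0, -1], [0.668, 0.002, 0.18, 0, 0, 0, -1]]

```text
time_s: 17.4
ee_pos: [0.5184, 0.0926, 0.1021]
eef_rot: [3.14, -0.001, 1.366]
force: [0.6, 0.5, -0.7]
grip_width: 0.0555
grip_force: 20.0
```

```bash
cat > al.py <<'E'
# side view, part held above pocket: front edge & x extents vs corner angles (nest frame, mm)
import sys
from h import *
from station import camera
p=here();c=camera("side");np.savez("s4.npz",**c);P=cloud(c);P[c["z_map"]<=0]=np.nan
w=P.reshape(-1,3);cs,sn=np.cos(NYAW),np.sin(NYAW);R=np.array([[cs,-sn],[sn,cs]])
l=np.c_[(w[:,:2]-NEST)@R,w[:,2]]*1000
zl,zh=[p[2]*1000+float(a) for a in sys.argv[1:3]]
b=l[(l[:,2]>zl)&(l[:,2]<zh)&(abs(l[:,0])<30)&(abs(l[:,1])<40)];print("part",len(b),np.percentile(b,[1,50,99],axis=0).round(1).tolist())
k=l[(l[:,2]>30)&(l[:,2]<62)&(abs(l[:,1])<45)&(l[:,1]>25)&(abs(l[:,0])>18)&(abs(l[:,0])<40)];print("angle front y (35)",np.median(k[:,1]).round(1),"x",[np.percentile(k[k[:,0]*s>0][:,0],[2,98]).round(1) for s in(-1,1)])
plan(p,*[[*n2w(0,0),z,NYAW+np.pi/2] for z in(.1,.08,.06,.055,.051)])
E
python3 al.py -21 -12
```

```text
t 17.4 [0.5184 0.0926 0.1021 1.3661] [ 3.140e+00 -1.000e-03  1.366e+00] F [ 0.6  0.5 -0.7] w 0.0555 gf 20.0
part 336 [[-27.7, -25.1, 82.1], [0.5, 12.0, 88.7], [28.7, 32.2, 90.1]]
angle front y (35) 33.6 x [array([-34.1, -18.6]), array([20.7, 37.6])]
[0.5174 0.0923 0.1    1.3674] -> [-0.002 -0.004  0.009] -0.0002 rows 0.0 0.0
[0.5174 0.0923 0.08   1.3674] -> [-0.002 -0.004  0.089] -0.0002 rows 0.4 0.0
[0.5174 0.0923 0.06   1.3674] -> [-0.002 -0.004  0.169] -0.0002 rows 0.8 0.0
[0.5174 0.0923 0.055  1.3674] -> [-0.002 -0.004  0.189] -0.0002 rows 0.9 0.0
[0.5174 0.0923 0.051  1.3674] -> [-0.002 -0.004  0.205] -0.0002 rows 1.0 0.0
```

Emit:
play_rows:
  motion:
    - [[-0.003, -0.003, 0.04, 0, 0, 0, -1], [-0.003, -0.003, 0.07, 0, 0, 0, -1], [-0.003, -0.003, 0.1, 0, 0, 0, -1], [-0.003, -0.003, 0.12, 0, 0, 0, -1], [-0.003, -0.003, 0.12, 0, 0, 0, -1]]

```text
time_s: 17.95
ee_pos: [0.5167, 0.0927, 0.0697]
eef_rot: [-3.141, 0.0, 1.367]
force: [-0.2, -0.6, 0.1]
grip_width: 0.056
grip_force: 20.0
```

Emit:
play_rows:
  motion:
    - [[0, 0, 0.03, 0, 0, 0, -1], [0, 0, 0.06, 0, 0, 0, -1], [0, 0, 0.075, 0, 0, 0, -1], [0, 0, 0.075, 0, 0, 0, -1], [0, 0, 0.075, 0, 0, 0, -1]]

```text
time_s: 18.45
ee_pos: [0.5167, 0.0927, 0.0516]
eef_rot: [-3.141, 0.0, 1.367]
force: [0.1, -1.0, -1.2]
grip_width: 0.0556
grip_force: 20.0
```

Emit:
play_rows:
  motion:
    - [[0, 0, 0.003, 0, 0, 0, -1], [0, 0, 0.003, 0, 0, 0, 0.6], [0, 0, 0.003, 0, 0, 0, 0.6], [0, 0, 0.003, 0, 0, 0, 0.6], [0, 0, 0.003, 0, 0, 0, 0.6], [0, 0, -0.2, 0, 0, 0, 0.6], [0, 0, -0.45, 0, 0, 0, 0.6], [0, 0, -0.45, 0, 0, 0, 0.6], [0, 0, -0.45, 0, 0, 0, 0.6]]

```text
time_s: 19.35
ee_pos: [0.5176, 0.0928, 0.1661]
eef_rot: [3.138, -0.001, 1.367]
force: [0.9, 0.4, -2.3]
grip_width: 0.0754
grip_force: 0.0
```

```bash
sed -i 's/("block",(367,272),.02),//;s/("s1",(424,269),.008),//' chk.py; python3 v.py 38; python3 chk.py; python3 - <<'E'
from h import *
p=here()
plan(p,[.580,-.2437,.12,np.radians(-4.3)+np.pi/2])
E
```

```text
top 243 [[-27.5, -26.4, 35.5], [4.9, -2.5, 37.9], [26.3, 26.0, 40.3]]
tilt [3.0000e-03 4.0000e-03 3.7849e+01]
s0 451 rect [ 580.9 -244. ] [59.1 59.2] ang -8.7 centroid [ 580.8 -244. ]
s2 491 rect [ 486.  -365.1] [57.  57.4] ang -18.6 centroid [ 486.  -365.2]
disc 380 rect [ 555.  -112.5] [53.3 53.2] ang 39.7 centroid [ 555.  -112.7]
t 19.45 [0.5163 0.0927 0.1628 1.3673] [-3.14   0.     1.367] F [ 0.4  0.3 -0.2] w 0.075 gf 0.0
[ 0.58   -0.2437  0.12    1.4957] -> [-1.266  0.522  0.171] -0.0204 rows 6.9 0.9
```

```bash
python3 - <<'E'
from h import *
c=dict(np.load("tl.npz"));P=cloud(c);P[c["z_map"]<=0]=np.nan
w=P[120:185,395:450].reshape(-1,3);b=w[w[:,2]>.03];print(np.percentile(b,[2,50,98],axis=0).round(3))
p=here()
plan(p,[.5805,-.2437,.12,np.radians(-4.3)])
E
```

```text
[[ 0.688 -0.246  0.035]
 [ 0.707 -0.212  0.113]
 [ 0.739 -0.187  0.171]]
t 19.45 [0.5163 0.0927 0.1628 1.3673] [-3.14   0.     1.367] F [ 0.4  0.3 -0.2] w 0.075 gf 0.0
[ 0.5805 -0.2437  0.12   -0.075 ] -> [-1.266  0.524  0.171] 0.2296 rows 6.9 9.6
```

Emit:
play_rows:
  motion:
    - [[-0.6, 0.26, 0, 0, 0, 0.06, 1], [-0.6, 0.26, 0, 0, 0, 0.12, 1], [-0.6, 0.26, 0, 0, 0, 0.18, 1], [-0.6, 0.26, 0, 0, 0, 0.2296, 1], [-0.6, 0.26, 0, 0, 0, 0.2296, 1], [-0.6, 0.26, 0, 0, 0, 0.2296, 1], [-0.6, 0.26, 0, 0, 0, 0.2296, 1], [-0.6, 0.26, 0, 0, 0, 0.2296, 1], [-0.6, 0.26, 0, 0, 0, 0.2296, 1], [-0.6, 0.26, 0, 0, 0, 0.2296, 1]]

```text
time_s: 20.45
ee_pos: [0.5494, -0.0672, 0.1617]
eef_rot: [-3.141, 0.004, -0.081]
force: [-0.8, 0.8, -0.5]
grip_width: 0.0939
grip_force: 0.0
```

```bash
python3 - <<'E'
from h import *
p=here()
plan(p,*[[.5805,-.2437,z,np.radians(-4.3)] for z in (.12,.05,.0205)])
E
```

```text
t 20.45 [ 0.5494 -0.0672  0.1617 -0.0813] [-3.141  0.004 -0.081] F [-0.8  0.8 -0.5] w 0.0939 gf 0.0
[ 0.5805 -0.2437  0.12   -0.075 ] -> [0.182 0.694 0.167] -0.001 rows 3.7 0.0
[ 0.5805 -0.2437  0.05   -0.075 ] -> [0.182 0.694 0.447] -0.001 rows 4.2 0.0
[ 0.5805 -0.2437  0.0205 -0.075 ] -> [0.182 0.694 0.565] -0.001 rows 4.6 0.0
```

Emit:
play_rows:
  motion:
    - [[0.182, 0.694, 0.167, 0, 0, 0, 1], [0.182, 0.694, 0.167, 0, 0, 0, 1], [0.182, 0.694, 0.167, 0, 0, 0, 1], [0.182, 0.694, 0.167, 0, 0, 0, 1], [0.182, 0.694, 0.167, 0, 0, 0, 1], [0.182, 0.694, 0.167, 0, 0, 0, 1], [0.182, 0.694, 0.167, 0, 0, 0, 1], [0.182, 0.694, 0.167, 0, 0, 0, 1]]

```text
time_s: 21.25
ee_pos: [0.5825, -0.2426, 0.1224]
eef_rot: [-3.141, 0.0, -0.074]
force: [-0.8, -0.1, 1.0]
grip_width: 0.0944
grip_force: 0.0
```

```bash
python3 - <<'E'
from h import *
p=here()
plan(p,*[[.5805,-.2437,z,np.radians(-4.3)] for z in (.12,.05,.0205)])
E
```

```text
t 21.25 [ 0.5825 -0.2426  0.1224 -0.074 ] [-3.141  0.    -0.074] F [-0.8 -0.1  1. ] w 0.0944 gf 0.0
[ 0.5805 -0.2437  0.12   -0.075 ] -> [-0.008  0.005  0.009] 0.0002 rows 0.1 0.0
[ 0.5805 -0.2437  0.05   -0.075 ] -> [-0.008  0.005  0.289] 0.0002 rows 1.4 0.0
[ 0.5805 -0.2437  0.0205 -0.075 ] -> [-0.008  0.005  0.407] 0.0002 rows 2.0 0.0
```

Emit:
play_rows:
  motion:
    - [[-0.008, 0.005, 0.15, 0, 0, 0, 1], [-0.008, 0.005, 0.3, 0, 0, 0, 1], [-0.008, 0.005, 0.38, 0, 0, 0, 1], [-0.008, 0.005, 0.407, 0, 0, 0, 1], [-0.008, 0.005, 0.407, 0, 0, 0, 1], [-0.008, 0.005, 0.407, 0, 0, 0, 1], [-0.008, 0.005, 0.407, 0, 0, 0, 1]]

```text
time_s: 21.95
ee_pos: [0.5809, -0.2448, 0.0217]
eef_rot: [3.141, -0.001, -0.075]
force: [0.7, -0.1, -0.0]
grip_width: 0.0942
grip_force: 0.0
```

Emit:
play_rows:
  motion:
    - [[0, 0, 0, 0, 0, 0, -1], [0, 0, 0, 0, 0, 0, -1], [0, 0, 0, 0, 0, 0, -1], [0, 0, 0, 0, 0, 0, -1], [0, 0, 0, 0, 0, 0, -1], [0, 0, 0, 0, 0, 0, -1]]

```text
time_s: 22.55
ee_pos: [0.5804, -0.2449, 0.0207]
eef_rot: [-3.142, 0.0, -0.075]
force: [-0.2, 0.4, 0.6]
grip_width: 0.0559
grip_force: 20.0
```

Emit:
play_rows:
  motion:
    - [[0, 0, -0.1, 0, 0, 0, -1], [0, 0, -0.3, 0, 0, 0, -1], [0, 0, -0.52, 0, 0, 0, -1], [0, 0, -0.52, 0, 0, 0, -1], [0, 0, -0.52, 0, 0, 0, -1], [0, 0, -0.52, 0, 0, 0, -1]]

```text
time_s: 23.15
ee_pos: [0.5798, -0.2446, 0.149]
eef_rot: [-3.141, 0.002, -0.075]
force: [-0.5, 0.6, -1.1]
grip_width: 0.0555
grip_force: 20.0
```

```bash
python3 - <<'E'
from h import *
p=here()
plan(p,[*n2w(0,0),.145,NYAW+np.pi/2])
E
```

```text
t 23.15 [ 0.5798 -0.2446  0.149  -0.0754] [-3.141e+00  2.000e-03 -7.500e-02] F [-0.5  0.6 -1.1] w 0.0555 gf 20.0
[0.5174 0.0923 0.145  1.3674] -> [-0.35  -1.325  0.016] -0.2296 rows 6.9 9.6
```

Emit:
play_rows:
  motion:
    - [[-0.175, -0.66, 0, 0, 0, -0.06, -1], [-0.175, -0.66, 0, 0, 0, -0.12, -1], [-0.175, -0.66, 0, 0, 0, -0.18, -1], [-0.175, -0.66, 0, 0, 0, -0.2296, -1], [-0.175, -0.66, 0, 0, 0, -0.2296, -1], [-0.175, -0.66, 0, 0, 0, -0.2296, -1], [-0.175, -0.66, 0, 0, 0, -0.2296, -1], [-0.175, -0.66, 0, 0, 0, -0.2296, -1], [-0.175, -0.66, 0, 0, 0, -0.2296, -1], [-0.175, -0.66, 0, 0, 0, -0.2296, -1]]

```text
time_s: 24.15
ee_pos: [0.5484, -0.0769, 0.1486]
eef_rot: [-3.138, -0.0, 1.373]
force: [0.2, -0.1, -0.8]
grip_width: 0.056
grip_force: 20.0
```

```bash
python3 - <<'E'
from h import *
p=here()
plan(p,[*n2w(0,0),.145,NYAW+np.pi/2])
E
```

```text
t 24.15 [ 0.5484 -0.0769  0.1486  1.3731] [-3.138 -0.     1.373] F [ 0.2 -0.1 -0.8] w 0.056 gf 20.0
[0.5174 0.0923 0.145  1.3674] -> [ 0.639 -0.255  0.015] 0.0009 rows 3.4 0.0
```

Emit:
play_rows:
  motion:
    - [[0.639, -0.255, 0, 0, 0, 0, -1], [0.639, -0.255, 0, 0, 0, 0, -1], [0.639, -0.255, 0, 0, 0, 0, -1], [0.639, -0.255, 0, 0, 0, 0, -1], [0.639, -0.255, 0, 0, 0, 0, -1], [0.639, -0.255, 0.18, 0, 0, 0, -1], [0.639, -0.255, 0.18, 0, 0, 0, -1], [0.639, -0.255, 0.18, 0, 0, 0, -1], [0.639, -0.255, 0.18, 0, 0, 0, -1], [0.639, -0.255, 0.18, 0, 0, 0, -1]]

```text
time_s: 25.15
ee_pos: [0.5197, 0.092, 0.107]
eef_rot: [3.14, -0.001, 1.367]
force: [0.6, -0.3, -0.0]
grip_width: 0.0558
grip_force: 20.0
```

```bash
sed -i 's/(.1,.08,.06,.055,.051)/(.08,.067,.059)/' al.py;python3 al.py -21 -12
```

```text
t 25.15 [0.5197 0.092  0.107  1.3667] [ 3.140e+00 -1.000e-03  1.367e+00] F [ 0.6 -0.3 -0. ] w 0.0558 gf 20.0
part 349 [[-26.4, -25.6, 86.9], [1.4, 10.9, 93.4], [28.8, 31.8, 95.0]]
angle front y (35) 33.7 x [array([-34.4, -18.6]), array([20.6, 36.9])]
[0.5174 0.0923 0.08   1.3674] -> [-0.001 -0.009  0.108] -0.0001 rows 0.5 0.0
[0.5174 0.0923 0.067  1.3674] -> [-0.001 -0.009  0.16 ] -0.0001 rows 0.8 0.0
[0.5174 0.0923 0.059  1.3674] -> [-0.001 -0.009  0.192] -0.0001 rows 1.0 0.0
```

Emit:
play_rows:
  motion:
    - [[0, -0.01, 0.02, 0, 0, 0, -1], [0, -0.01, 0.06, 0, 0, 0, -1], [0, -0.01, 0.1, 0, 0, 0, -1], [0, -0.01, 0.13, 0, 0, 0, -1], [0, -0.01, 0.13, 0, 0, 0, -1], [0, -0.01, 0.13, 0, 0, 0, -1]]

```text
time_s: 25.8
ee_pos: [0.5167, 0.0927, 0.0726]
eef_rot: [-3.141, 0.0, 1.367]
force: [3.7, -1.2, -1.8]
grip_width: 0.0554
grip_force: 20.0
```

```bash
python3 - <<'E'
from h import *
p=here()
plan(p,[*n2w(0,0),.0595,NYAW+np.pi/2])
E
```

```text
t 25.8 [0.5167 0.0927 0.0726 1.3673] [-3.141  0.     1.367] F [ 3.7 -1.2 -1.8] w 0.0554 gf 20.0
[0.5174 0.0923 0.0595 1.3674] -> [-0.001  0.003  0.052] -0.0 rows 0.3 0.0
```

Emit:
play_rows:
  motion:
    - [[0, 0.004, 0, 0, 0, 0, -1], [0, 0.004, 0.02, 0, 0, 0, -1], [0, 0.004, 0.04, 0, 0, 0, -1], [0, 0.004, 0.052, 0, 0, 0, -1], [0, 0.004, 0.052, 0, 0, 0, -1], [0, 0.004, 0.052, 0, 0, 0, -1]]

```text
time_s: 26.4
ee_pos: [0.5175, 0.0926, 0.0601]
eef_rot: [-3.141, 0.0, 1.367]
force: [0.2, -0.3, -0.7]
grip_width: 0.0556
grip_force: 20.0
```

Emit:
play_rows:
  motion:
    - [[0, 0, 0.004, 0, 0, 0, -1], [0, 0, 0.004, 0, 0, 0, -1], [0, 0, 0.004, 0, 0, 0, 0.6], [0, 0, 0.004, 0, 0, 0, 0.6], [0, 0, 0.004, 0, 0, 0, 0.6], [0, 0, 0.004, 0, 0, 0, 0.6], [0, 0, -0.2, 0, 0, 0, 0.6], [0, 0, -0.42, 0, 0, 0, 0.6], [0, 0, -0.42, 0, 0, 0, 0.6], [0, 0, -0.42, 0, 0, 0, 0.6]]

```text
time_s: 27.4
ee_pos: [0.5181, 0.0927, 0.1665]
eef_rot: [3.139, -0.001, 1.367]
force: [-0.7, 0.1, -0.3]
grip_width: 0.0751
grip_force: 0.0
```

```bash
sed -i 's/("s0",(428,216),.008),//' chk.py; python3 v.py 46; python3 chk.py; python3 - <<'E'
from h import *
p=here()
plan(p,[.4857,-.365,.12,np.radians(-18.7)+np.pi/2])
E
```

```text
top 308 [[-26.6, -26.7, 43.4], [5.3, -3.2, 45.7], [27.0, 27.0, 48.2]]
tilt [-7.0000e-03 -9.0000e-03  4.5738e+01]
s2 491 rect [ 483.1 -365.1] [58.2 67.8] ang -19.7 centroid [ 485.9 -365.2]
disc 368 rect [ 554.  -112.2] [51.9 52.9] ang 2.3 centroid [ 555.2 -112.7]
t 27.5 [0.517  0.0926 0.1639 1.3672] [-3.140e+00  1.000e-03  1.367e+00] F [-0.1  0.1  0. ] w 0.0754 gf 0.0
[ 0.4857 -0.365   0.12    1.2444] -> [-1.818  0.247  0.176] 0.0195 rows 9.2 0.8
```

Emit:
play_rows:
  motion:
    - [[-0.9, 0.12, 0.05, 0, 0, 0.0195, 1], [-0.9, 0.12, 0.05, 0, 0, 0.0195, 1], [-0.9, 0.12, 0.05, 0, 0, 0.0195, 1], [-0.9, 0.12, 0.05, 0, 0, 0.0195, 1], [-0.9, 0.12, 0.05, 0, 0, 0.0195, 1], [-0.9, 0.12, 0.05, 0, 0, 0.0195, 1], [-0.9, 0.12, 0.05, 0, 0, 0.0195, 1], [-0.9, 0.12, 0.05, 0, 0, 0.0195, 1]]

```text
time_s: 28.3
ee_pos: [0.5013, -0.1328, 0.1519]
eef_rot: [-3.14, -0.0, 1.246]
force: [-0.6, 0.7, 0.6]
grip_width: 0.0941
grip_force: 0.0
```

```bash
python3 - <<'E'
from h import *
p=here()
plan(p,[.4857,-.365,.12,np.radians(-18.7)+np.pi/2])
E
```

```text
t 28.3 [ 0.5013 -0.1328  0.1519  1.2456] [-3.14  -0.     1.246] F [-0.6  0.7  0.6] w 0.0941 gf 0.0
[ 0.4857 -0.365   0.12    1.2444] -> [-0.9    0.238  0.128] 0.0002 rows 4.7 0.0
```

Emit:
play_rows:
  motion:
    - [[-0.9, 0.238, 0.13, 0, 0, 0, 1], [-0.9, 0.238, 0.13, 0, 0, 0, 1], [-0.9, 0.238, 0.13, 0, 0, 0, 1], [-0.9, 0.238, 0.13, 0, 0, 0, 1], [-0.9, 0.238, 0.13, 0, 0, 0, 1], [-0.9, 0.238, 0.13, 0, 0, 0, 1], [-0.9, 0.238, 0.13, 0, 0, 0, 1], [-0.9, 0.238, 0.13, 0, 0, 0, 1], [-0.9, 0.238, 0.13, 0, 0, 0, 1]]

```text
time_s: 29.2
ee_pos: [0.4864, -0.3647, 0.1205]
eef_rot: [3.141, 0.0, 1.247]
force: [-0.0, -0.2, 0.1]
grip_width: 0.0939
grip_force: 0.0
```

```bash
python3 - <<'E'
from h import *
p=here()
plan(p,[.4857,-.365,.0205,np.radians(-18.7)+np.pi/2])
E
```

```text
t 29.2 [ 0.4864 -0.3647  0.1205  1.2466] [3.141 0.    1.247] F [-0.  -0.2  0.1] w 0.0939 gf 0.0
[ 0.4857 -0.365   0.0205  1.2444] -> [-0.002 -0.002  0.4  ] 0.0003 rows 2.0 0.0
```

Emit:
play_rows:
  motion:
    - [[-0.002, -0.002, 0.15, 0, 0, 0, 1], [-0.002, -0.002, 0.3, 0, 0, 0, 1], [-0.002, -0.002, 0.37, 0, 0, 0, 1], [-0.002, -0.002, 0.4, 0, 0, 0, 1], [-0.002, -0.002, 0.4, 0, 0, 0, 1], [-0.002, -0.002, 0.4, 0, 0, 0, 1], [-0.002, -0.002, 0.4, 0, 0, 0, 1]]

```text
time_s: 29.9
ee_pos: [0.4856, -0.3663, 0.0211]
eef_rot: [3.14, 0.0, 1.245]
force: [0.9, 0.4, 0.6]
grip_width: 0.0937
grip_force: 0.0
```

Emit:
play_rows:
  motion:
    - [[0, 0, 0, 0, 0, 0, -1], [0, 0, 0, 0, 0, 0, -1], [0, 0, 0, 0, 0, 0, -1], [0, 0, 0, 0, 0, 0, -1], [0, 0, 0, 0, 0, 0, -1], [0, 0, 0, 0, 0, 0, -1]]

```text
time_s: 30.5
ee_pos: [0.4851, -0.3663, 0.0202]
eef_rot: [-3.142, -0.0, 1.245]
force: [-0.1, 0.4, 0.3]
grip_width: 0.0555
grip_force: 20.0
```

Emit:
play_rows:
  motion:
    - [[0, 0, -0.1, 0, 0, 0, -1], [0, 0, -0.3, 0, 0, 0, -1], [0, 0, -0.52, 0, 0, 0, -1], [0, 0, -0.52, 0, 0, 0, -1], [0, 0, -0.52, 0, 0, 0, -1], [0, 0, -0.52, 0, 0, 0, -1]]

```text
time_s: 31.1
ee_pos: [0.4846, -0.3659, 0.1486]
eef_rot: [-3.14, -0.001, 1.245]
force: [-0.3, 0.2, -1.1]
grip_width: 0.0555
grip_force: 20.0
```

```bash
python3 - <<'E'
from h import *
p=here()
plan(p,[*n2w(0,0),.149,NYAW+np.pi/2])
E
```

```text
t 31.1 [ 0.4846 -0.3659  0.1486  1.2447] [-3.140e+00 -1.000e-03  1.245e+00] F [-0.3  0.2 -1.1] w 0.0555 gf 20.0
[0.5174 0.0923 0.149  1.3674] -> [ 1.778e+00 -4.630e-01 -1.000e-03] -0.0195 rows 9.2 0.8
```

Emit:
play_rows:
  motion:
    - [[0.89, -0.23, 0, 0, 0, -0.0195, -1], [0.89, -0.23, 0, 0, 0, -0.0195, -1], [0.89, -0.23, 0, 0, 0, -0.0195, -1], [0.89, -0.23, 0, 0, 0, -0.0195, -1], [0.89, -0.23, 0, 0, 0, -0.0195, -1], [0.89, -0.23, 0, 0, 0, -0.0195, -1], [0.89, -0.23, 0, 0, 0, -0.0195, -1], [0.89, -0.23, 0, 0, 0, -0.0195, -1], [0.89, -0.23, 0, 0, 0, -0.0195, -1]]

```text
time_s: 32.0
ee_pos: [0.5017, -0.1381, 0.1496]
eef_rot: [-3.141, -0.0, 1.366]
force: [0.2, 0.4, 0.0]
grip_width: 0.0556
grip_force: 20.0
```

```bash
python3 - <<'E'
from h import *
p=here()
plan(p,[*n2w(0,-.001),.149,NYAW+np.pi/2])
E
```

```text
t 32.0 [ 0.5017 -0.1381  0.1496  1.3658] [-3.141 -0.     1.366] F [0.2 0.4 0. ] w 0.0556 gf 20.0
[0.5172 0.0913 0.149  1.3674] -> [ 0.911 -0.126  0.002] -0.0003 rows 4.6 0.0
```

Emit:
play_rows:
  motion:
    - [[0.911, -0.126, 0, 0, 0, 0, -1], [0.911, -0.126, 0, 0, 0, 0, -1], [0.911, -0.126, 0, 0, 0, 0, -1], [0.911, -0.126, 0, 0, 0, 0, -1], [0.911, -0.126, 0, 0, 0, 0, -1], [0.911, -0.126, 0, 0, 0, 0, -1], [0.911, -0.126, 0, 0, 0, 0, -1], [0.911, -0.126, 0.16, 0, 0, 0, -1], [0.911, -0.126, 0.16, 0, 0, 0, -1], [0.911, -0.126, 0.16, 0, 0, 0, -1]]

```text
time_s: 33.0
ee_pos: [0.5171, 0.0911, 0.1105]
eef_rot: [-3.14, 0.0, 1.366]
force: [-0.4, 0.0, -0.3]
grip_width: 0.0555
grip_force: 20.0
```

Emit:
play_rows:
  motion:
    - [[0, 0, 0.04, 0, 0, 0, -1], [0, 0, 0.04, 0, 0, 0, -1], [0, 0, 0.04, 0, 0, 0, -1], [0, 0, 0.04, 0, 0, 0, -1]]

```text
time_s: 33.4
ee_pos: [0.5173, 0.0923, 0.1007]
eef_rot: [3.141, -0.0, 1.367]
force: [0.2, -1.0, 0.2]
grip_width: 0.0557
grip_force: 20.0
```

```bash
python3 al.py -21 -12; python3 - <<'E'
from h import *
p=here()
plan(p,*[[*n2w(0,-.001),z,NYAW+np.pi/2] for z in(.076,.067)])
E
```

```text
t 33.4 [0.5173 0.0923 0.1007 1.3672] [ 3.141 -0.     1.367] F [ 0.2 -1.   0.2] w 0.0557 gf 20.0
part 317 [[-28.1, -26.1, 80.3], [2.3, 12.6, 87.5], [29.1, 31.7, 88.7]]
angle front y (35) 33.5 x [array([-34.1, -18.7]), array([19.7, 37.4])]
[0.5174 0.0923 0.08   1.3674] -> [0.    0.    0.083] -0.0 rows 0.4 0.0
[0.5174 0.0923 0.067  1.3674] -> [0.    0.    0.135] -0.0 rows 0.7 0.0
[0.5174 0.0923 0.059  1.3674] -> [0.    0.    0.167] -0.0 rows 0.8 0.0
t 33.45 [0.5173 0.0923 0.1007 1.3673] [ 3.141 -0.     1.367] F [-0.4  0.3 -0.4] w 0.0557 gf 20.0
[0.5172 0.0913 0.076  1.3674] -> [-0.004  0.     0.099] -0.0 rows 0.5 0.0
[0.5172 0.0913 0.067  1.3674] -> [-0.004  0.     0.135] -0.0 rows 0.7 0.0
```

Emit:
play_rows:
  motion:
    - [[-0.003, 0, 0.03, 0, 0, 0, -1], [-0.003, 0, 0.06, 0, 0, 0, -1], [-0.003, 0, 0.09, 0, 0, 0, -1], [-0.003, 0, 0.11, 0, 0, 0, -1], [-0.003, 0, 0.125, 0, 0, 0, -1], [-0.003, 0, 0.132, 0, 0, 0, -1], [-0.003, 0, 0.132, 0, 0, 0, -1], [-0.003, 0, 0.132, 0, 0, 0, -1]]

```text
time_s: 34.25
ee_pos: [0.5171, 0.0916, 0.0674]
eef_rot: [3.141, -0.0, 1.367]
force: [0.8, 0.2, -1.1]
grip_width: 0.0561
grip_force: 20.0
```

Emit:
play_rows:
  motion:
    - [[0, 0, 0.002, 0, 0, 0, -1], [0, 0, 0.002, 0, 0, 0, -1], [0, 0, 0.002, 0, 0, 0, 0.6], [0, 0, 0.002, 0, 0, 0, 0.6], [0, 0, 0.002, 0, 0, 0, 0.6], [0, 0, 0.002, 0, 0, 0, 0.6], [0, 0, -0.2, 0, 0, 0, 0.6], [0, 0, -0.4, 0, 0, 0, 0.6], [0, 0, -0.4, 0, 0, 0, 0.6], [0, 0, -0.4, 0, 0, 0, 0.6]]

```text
time_s: 35.25
ee_pos: [0.5173, 0.0916, 0.168]
eef_rot: [3.14, -0.001, 1.367]
force: [-0.5, -1.1, -0.4]
grip_width: 0.075
grip_force: 0.0
```

```bash
sed -i 's/("s2",(480,257),.008),//' chk.py; python3 v.py 54; python3 chk.py; python3 - <<'E'
from h import *
p=here()
plan(p,[.5545,-.1126,.14,NYAW+np.pi/2])
E
```

```text
top 340 [[-26.2, -26.3, 51.3], [2.0, -1.8, 53.6], [26.2, 28.3, 56.2]]
tilt [ 2.0000e-03 -6.0000e-03  5.3537e+01]
t 35.35 [0.5164 0.0915 0.166  1.3672] [-3.140e+00  1.000e-03  1.367e+00] F [ 0.6 -0.4 -1. ] w 0.0753 gf 0.0
[ 0.5545 -0.1126  0.14    1.3674] -> [-0.769  0.314  0.104] -0.0 rows 4.2 0.0Traceback (most recent call last):
  File "chk.py", line 5, in <module>
    parts(c,L)
    ~~~~~^^^^^
  File "h.py", line 19, in parts
    for n,(u,v),h in L:
        ^^^^^^^^^
ValueError: too many values to unpack (expected 3)
```

```bash
python3 - <<'E'
from h import *
parts(dict(np.load("tl.npz")),[("disc",(374,223),.012)])
E
```

```text
disc 368 rect [ 554.1 -113.3] [52.1 50.5] ang 1.3 centroid [ 555.1 -112.8]
```

Emit:
play_rows:
  motion:
    - [[-0.769, 0.314, 0.1, 0, 0, 0, 1], [-0.769, 0.314, 0.1, 0, 0, 0, 1], [-0.769, 0.314, 0.1, 0, 0, 0, 1], [-0.769, 0.314, 0.1, 0, 0, 0, 1], [-0.769, 0.314, 0.1, 0, 0, 0, 1], [-0.769, 0.314, 0.1, 0, 0, 0, 1], [-0.769, 0.314, 0.1, 0, 0, 0, 1], [-0.769, 0.314, 0.1, 0, 0, 0, 1]]

```text
time_s: 36.15
ee_pos: [0.5549, -0.1111, 0.1421]
eef_rot: [-3.141, -0.0, 1.369]
force: [-0.5, -0.4, 0.8]
grip_width: 0.0943
grip_force: 0.0
```

```bash
python3 - <<'E'
from h import *
p=here()
plan(p,[.5547,-.1126,.0225,NYAW+np.pi/2])
E
```

```text
t 36.15 [ 0.5549 -0.1111  0.1421  1.369 ] [-3.141 -0.     1.369] F [-0.5 -0.4  0.8] w 0.0943 gf 0.0
[ 0.5547 -0.1126  0.0225  1.3674] -> [-0.006  0.001  0.478] 0.0003 rows 2.4 0.0
```

Emit:
play_rows:
  motion:
    - [[-0.002, 0, 0.2, 0, 0, 0, 1], [-0.002, 0, 0.35, 0, 0, 0, 1], [-0.002, 0, 0.45, 0, 0, 0, 1], [-0.002, 0, 0.474, 0, 0, 0, 1], [-0.002, 0, 0.474, 0, 0, 0, 1], [-0.002, 0, 0.474, 0, 0, 0, 1], [-0.002, 0, 0.474, 0, 0, 0, 1]]

```text
time_s: 36.85
ee_pos: [0.5557, -0.1131, 0.0253]
eef_rot: [3.139, 0.0, 1.368]
force: [-0.3, -0.4, 0.0]
grip_width: 0.094
grip_force: 0.0
```

Emit:
play_rows:
  motion:
    - [[0, 0, 0, 0, 0, 0, -1], [0, 0, 0, 0, 0, 0, -1], [0, 0, 0, 0, 0, 0, -1], [0, 0, 0, 0, 0, 0, -1], [0, 0, 0, 0, 0, 0, -1], [0, 0, 0, 0, 0, 0, -1]]
  grip_force: 30

```text
time_s: 37.45
ee_pos: [0.5549, -0.1131, 0.0237]
eef_rot: [3.142, 0.0, 1.367]
force: [0.5, 0.1, -0.0]
grip_width: 0.0532
grip_force: 30.0
```

Emit:
play_rows:
  motion:
    - [[0, 0, -0.1, 0, 0, 0, -1], [0, 0, -0.3, 0, 0, 0, -1], [0, 0, -0.52, 0, 0, 0, -1], [0, 0, -0.52, 0, 0, 0, -1], [0, 0, -0.52, 0, 0, 0, -1], [0, 0, -0.52, 0, 0, 0, -1]]

```text
time_s: 38.05
ee_pos: [0.5541, -0.1129, 0.1519]
eef_rot: [-3.139, -0.0, 1.367]
force: [-0.2, -0.1, -2.6]
grip_width: 0.0531
grip_force: 30.0
```

```bash
python3 - <<'E'
from h import *
p=here()
plan(p,[*n2w(0,-.0005),.149,NYAW+np.pi/2])
E
```

```text
t 38.05 [ 0.5541 -0.1129  0.1519  1.3673] [-3.139 -0.     1.367] F [-0.2 -0.1 -2.6] w 0.0531 gf 30.0
[0.5173 0.0918 0.149  1.3674] -> [ 0.772 -0.31   0.011] -0.0 rows 4.2 0.0
```

Emit:
play_rows:
  motion:
    - [[0.772, -0.31, 0, 0, 0, 0, -1], [0.772, -0.31, 0, 0, 0, 0, -1], [0.772, -0.31, 0, 0, 0, 0, -1], [0.772, -0.31, 0, 0, 0, 0, -1], [0.772, -0.31, 0, 0, 0, 0, -1], [0.772, -0.31, 0, 0, 0, 0, -1], [0.772, -0.31, 0, 0, 0, 0, -1], [0.772, -0.31, 0.18, 0, 0, 0, -1], [0.772, -0.31, 0.18, 0, 0, 0, -1], [0.772, -0.31, 0.18, 0, 0, 0, -1]]

```text
time_s: 39.05
ee_pos: [0.518, 0.0905, 0.1087]
eef_rot: [-3.14, 0.001, 1.366]
force: [-0.2, 0.6, -1.7]
grip_width: 0.053
grip_force: 30.0
```

Emit:
play_rows:
  motion:
    - [[0, 0, 0, 0, 0, 0, -1], [0, 0, 0, 0, 0, 0, -1], [0, 0, 0, 0, 0, 0, -1]]

```text
time_s: 39.35
ee_pos: [0.5184, 0.0915, 0.1097]
eef_rot: [3.14, -0.0, 1.367]
force: [0.4, -0.3, -1.8]
grip_width: 0.0528
grip_force: 30.0
```

```bash
python3 - <<'E'
from h import *
p=here()
plan(p,*[[*n2w(0,-.0005),z,NYAW+np.pi/2] for z in(.09,.078)])
E
```

```text
t 39.35 [0.5184 0.0915 0.1097 1.3671] [ 3.14  -0.     1.367] F [ 0.4 -0.3 -1.8] w 0.0528 gf 30.0
[0.5173 0.0918 0.09   1.3674] -> [ 0.    -0.005  0.079] -0.0 rows 0.4 0.0
[0.5173 0.0918 0.078  1.3674] -> [ 0.    -0.005  0.127] -0.0 rows 0.6 0.0
```

Emit:
play_rows:
  motion:
    - [[0, -0.004, 0.03, 0, 0, 0, -1], [0, -0.004, 0.06, 0, 0, 0, -1], [0, -0.004, 0.09, 0, 0, 0, -1], [0, -0.004, 0.11, 0, 0, 0, -1], [0, -0.004, 0.12, 0, 0, 0, -1], [0, -0.004, 0.124, 0, 0, 0, -1], [0, -0.004, 0.124, 0, 0, 0, -1], [0, -0.004, 0.124, 0, 0, 0, -1]]

```text
time_s: 40.15
ee_pos: [0.5172, 0.0918, 0.0778]
eef_rot: [3.141, -0.0, 1.367]
force: [-1.0, 0.2, -2.1]
grip_width: 0.0536
grip_force: 30.0
```

Emit:
play_rows:
  motion:
    - [[0, 0, 0.003, 0, 0, 0, -1], [0, 0, 0.003, 0, 0, 0, -1], [0, 0, 0.003, 0, 0, 0, 0.5], [0, 0, 0.003, 0, 0, 0, 0.5], [0, 0, 0.003, 0, 0, 0, 0.5], [0, 0, 0.003, 0, 0, 0, 0.5], [0, 0, -0.2, 0, 0, 0, 0.5], [0, 0, -0.4, 0, 0, 0, 0.5], [0, 0, -0.4, 0, 0, 0, 0.5], [0, 0, -0.4, 0, 0, 0, 0.5]]

```text
time_s: 41.15
ee_pos: [0.5173, 0.0918, 0.1785]
eef_rot: [3.14, -0.001, 1.367]
force: [-0.1, -0.8, -0.5]
grip_width: 0.0708
grip_force: 0.0
```

```bash
python3 v.py 66; python3 - <<'E'
from h import *
p=here()
c=dict(np.load("s3.npz"));f=c["frame"][:,:,::-1]
cv2.imwrite("pics/s3.png",cv2.resize(f[230:370,230:370],None,fx=4.2,fy=4.2,interpolation=cv2.INTER_CUBIC))
# knob position (nest frame)
P=cloud(c);P[c["z_map"]<=0]=np.nan
w=P.reshape(-1,3);cs,sn=np.cos(NYAW),np.sin(NYAW);R=np.array([[cs,-sn],[sn,cs]])
l=np.c_[(w[:,:2]-NEST)@R,w[:,2]]*1000
m=(l[:,2]>73)&(l[:,2]<84)&(l[:,1]>90)&(l[:,1]<190)&(abs(l[:,0])<40);r=cv2.minAreaRect(l[m][:,:2].astype(np.float32));print("knob",m.sum(),r)
E
```

```text
top 300 [[-25.1, -23.6, 63.2], [-0.5, 2.9, 65.7], [24.3, 27.8, 68.0]]
tilt [-5.0000e-03  4.0000e-03  6.5692e+01]
t 41.2 [0.5168 0.0918 0.1772 1.3673] [-3.141  0.     1.367] F [-0.4  0.2 -1.2] w 0.0706 gf 0.0
knob 154 ((0.5447273254394531, 141.9092559814453), (18.748489379882812, 43.11705780029297), 83.24575805664062)
```

View pics/s3.png

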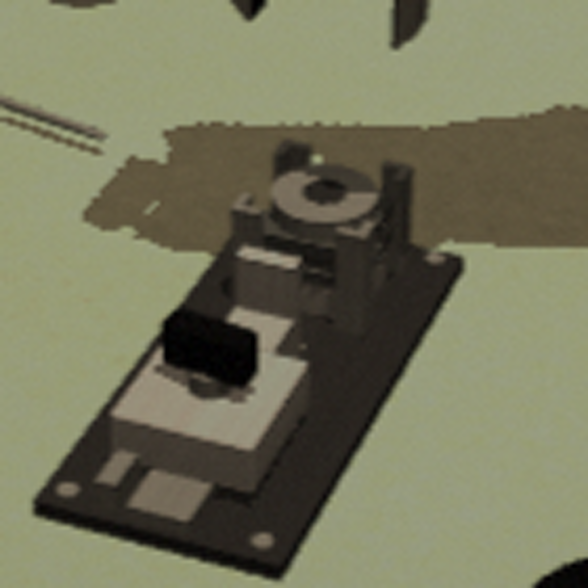

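The disc lies flat on the stack at (325,195) inside the angles, and the knob sits at (210,345). Next: the knob.

```bash
python3 - <<'E'
from h import *
p=here()
plan(p,*[[.5476,.2302,z,2.88] for z in(.17,.12,.07)])
E
```

```text
t 41.2 [0.5168 0.0918 0.1772 1.3673] [-3.141  0.     1.367] F [-0.4  0.2 -1.2] w 0.0706 gf 0.0
[0.5476 0.2302 0.17   2.88  ] -> [0.567 0.009 0.029] -0.2408 rows 2.8 10.1
[0.5476 0.2302 0.12   2.88  ] -> [0.567 0.009 0.229] -0.2408 rows 3.1 10.1
[0.5476 0.2302 0.07   2.88  ] -> [0.567 0.009 0.429] -0.2408 rows 3.6 10.1
```

Emit:
play_rows:
  motion:
    - [[0.567, 0.009, 0, 0, 0, -0.06, 0.2], [0.567, 0.009, 0, 0, 0, -0.12, 0.2], [0.567, 0.009, 0, 0, 0, -0.18, 0.2], [0.567, 0.009, 0, 0, 0, -0.2408, 0.2], [0.567, 0.009, 0, 0, 0, -0.2408, 0.2], [0.567, 0.009, 0, 0, 0, -0.2408, 0.2], [0.567, 0.009, 0, 0, 0, -0.2408, 0.2], [0.567, 0.009, 0, 0, 0, -0.2408, 0.2], [0.567, 0.009, 0, 0, 0, -0.2408, 0.2], [0.567, 0.009, 0, 0, 0, -0.2408, 0.2]]

```text
time_s: 42.2
ee_pos: [0.5473, 0.2299, 0.1757]
eef_rot: [-3.14, -0.003, 2.873]
force: [-0.7, 1.3, -0.8]
grip_width: 0.0564
grip_force: 0.0
```

Emit:
play_rows:
  motion:
    - [[0, 0, 0.1, 0, 0, 0, 0.2], [0, 0, 0.1, 0, 0, 0, 0.2], [0, 0, 0.1, 0, 0, 0, 0.2]]

```text
time_s: 42.5
ee_pos: [0.5474, 0.23, 0.1517]
eef_rot: [-3.14, -0.002, 2.867]
force: [0.3, -0.2, 0.8]
grip_width: 0.0564
grip_force: 0.0
```

```bash
python3 - <<'E'
from h import *
p=here()
plan(p,*[[.5476,.2302,z,2.88] for z in(.12,.07)])
E
```

```text
t 42.5 [0.5474 0.23   0.1517 2.8665] [-3.140e+00 -2.000e-03  2.867e+00] F [ 0.3 -0.2  0.8] w 0.0564 gf 0.0
[0.5476 0.2302 0.12   2.88  ] -> [-0.     0.001  0.127] -0.0021 rows 0.6 0.1
[0.5476 0.2302 0.07   2.88  ] -> [-0.     0.001  0.327] -0.0021 rows 1.6 0.1
```

Emit:
play_rows:
  motion:
    - [[0, 0.001, 0.15, 0, 0, -0.002, 0.2], [0, 0.001, 0.28, 0, 0, -0.002, 0.2], [0, 0.001, 0.327, 0, 0, -0.002, 0.2], [0, 0.001, 0.327, 0, 0, -0.002, 0.2], [0, 0.001, 0.327, 0, 0, -0.002, 0.2], [0, 0.001, 0.327, 0, 0, -0.002, -1], [0, 0.001, 0.327, 0, 0, -0.002, -1], [0, 0.001, 0.327, 0, 0, -0.002, -1], [0, 0.001, 0.327, 0, 0, -0.002, -1], [0, 0.001, 0.327, 0, 0, -0.002, -1]]
  grip_force: 45

```text
time_s: 43.5
ee_pos: [0.548, 0.2304, 0.0711]
eef_rot: [3.141, 0.0, 2.88]
force: [0.0, -0.1, -0.5]
grip_width: 0.0197
grip_force: 0.5
```

```bash
python3 - <<'E'
from h import *
p=here();d=n2w(0,-.001)-NEST
plan(p,[p[0]+d[0]*42.5,p[1]+d[1]*42.5,p[2],p[3]])
print("nest y of tcp", np.array([-np.sin(NYAW)*-1*0,0]), (np.array(p[:2])-NEST)@np.array([-np.sin(NYAW),np.cos(NYAW)]))
E
```

```text
t 43.5 [0.548  0.2304 0.0711 2.8798] [3.141 0.    2.88 ] F [ 0.  -0.1 -0.5] w 0.0197 gf 0.5
[0.5394 0.1888 0.0711 2.8798] -> [-0.01 -0.17 -0.  ] 0.0 rows 0.9 0.0
nest y of tcp [-0.  0.] 0.14145382379633684
```

Emit:
play_rows:
  motion:
    - [[0, 0, 0, 0, 0, 0, -1], [0, 0, 0, 0, 0, 0, -1], [-0.002, -0.03, 0, 0, 0, 0, -1], [-0.004, -0.06, 0, 0, 0, 0, -1], [-0.005, -0.09, 0, 0, 0, 0, -1], [-0.007, -0.115, 0, 0, 0, 0, -1], [-0.008, -0.135, 0, 0, 0, 0, -1], [-0.008, -0.14, 0, 0, 0, 0, -1], [-0.008, -0.14, 0, 0, 0, 0, -1], [-0.008, -0.14, 0, 0, 0, 0, -1]]

```text
time_s: 44.5
ee_pos: [0.5409, 0.1959, 0.0711]
eef_rot: [-3.141, 0.0, 2.88]
force: [0.0, -1.1, 4.4]
grip_width: 0.0177
grip_force: 45.0
```

Emit:
play_rows:
  motion:
    - [[0, -0.006, 0, 0, 0, 0, -1], [-0.001, -0.012, 0, 0, 0, 0, -1], [-0.001, -0.018, 0, 0, 0, 0, -1], [-0.001, -0.02, 0, 0, 0, 0, -1], [-0.001, -0.02, 0, 0, 0, 0, -1], [-0.001, -0.02, 0, 0, 0, 0, -1]]

```text
time_s: 45.1
ee_pos: [0.54, 0.1916, 0.0711]
eef_rot: [3.141, 0.001, 2.88]
force: [1.7, 5.3, 2.4]
grip_width: 0.0174
grip_force: 45.0
```

Emit:
play_rows:
  motion:
    - [[0, -0.004, 0, 0, 0, 0, -1], [0, -0.008, 0, 0, 0, 0, -1], [-0.001, -0.012, 0, 0, 0, 0, -1], [-0.001, -0.012, 0, 0, 0, 0, -1], [-0.001, -0.012, 0, 0, 0, 0, -1]]

```text
time_s: 45.6
ee_pos: [0.5397, 0.1901, 0.0711]
eef_rot: [3.138, 0.001, 2.88]
force: [4.4, 16.8, -2.0]
grip_width: 0.0175
grip_force: 45.0
```

Emit:
play_rows:
  motion:
    - [[0, -0.004, 0, 0, 0, 0, -1], [0, -0.004, 0, 0, 0, 0.02, -1], [0, -0.004, 0, 0, 0, 0.043, -1], [0, -0.004, 0, 0, 0, 0.066, -1], [0, -0.004, 0, 0, 0, 0.089, -1], [0, -0.004, 0, 0, 0, 0.112, -1], [0, -0.004, 0, 0, 0, 0.135, -1], [0, -0.004, 0, 0, 0, 0.15, -1], [0, -0.004, 0, 0, 0, 0.16, -1], [0, -0.004, 0, 0, 0, 0.16, -1]]
  grip_force: 60

```text
time_s: 46.6
ee_pos: [0.5391, 0.1893, 0.0711]
eef_rot: [3.139, -0.003, 1.873]
force: [2.5, 17.7, 0.6]
grip_width: 0.017
grip_force: 60.0
```

```bash
python3 - <<'E'
from h import *
p=here();print("nest",(np.array(p[:2])-NEST)@np.array([[np.cos(NYAW),-np.sin(NYAW)],[np.sin(NYAW),np.cos(NYAW)]]))
from station import get_obs;print(get_obs()["moment"].round(2))
d=n2w(0,-.001)-NEST
plan(p,[p[0]+d[0],p[1]+d[1],p[2],p[3]],[*p[:3],NYAW+np.pi-1.36])
E
```

```text
t 46.6 [0.5391 0.1893 0.0711 1.8729] [ 3.139e+00 -3.000e-03  1.873e+00] F [ 2.5 17.7  0.6] w 0.017 gf 60.0
nest [0.0017055  0.09940109]
[ 3.51 -0.61  0.18]
[0.5389 0.1883 0.0711 1.8729] -> [-0.003 -0.002 -0.   ] 0.0 rows 0.0 0.0
[0.5391 0.1893 0.0711 1.5782] -> [0. 0. 0.] 0.0469 rows 0.0 2.0
```

Emit:
play_rows:
  motion:
    - [[-0.003, -0.002, 0, 0, 0, 0.01, -1], [-0.003, -0.002, 0, 0, 0, 0.02, -1], [-0.003, -0.002, 0, 0, 0, 0.03, -1], [-0.003, -0.002, 0, 0, 0, 0.04, -1], [-0.003, -0.002, 0, 0, 0, 0.05, -1], [-0.003, -0.002, 0, 0, 0, 0.05, -1], [-0.003, -0.002, 0, 0, 0, 0.05, -1]]

```text
time_s: 47.3
ee_pos: [0.5387, 0.1891, 0.0711]
eef_rot: [3.14, -0.004, 1.561]
force: [1.7, 22.4, -0.5]
grip_width: 0.0167
grip_force: 60.0
```

```bash
python3 - <<'E'
from h import *
p=here();print("nest",(np.array(p[:2])-NEST)@np.array([[np.cos(NYAW),-np.sin(NYAW)],[np.sin(NYAW),np.cos(NYAW)]]),"clamp~",NYAW+np.pi-p[3])
E
```

```text
t 47.3 [0.5387 0.1891 0.0711 1.5614] [ 3.14  -0.004  1.561] F [ 1.7 22.4 -0.5] w 0.0167 gf 60.0
nest [0.00132166 0.09912   ] clamp~ 1.3768358427071914
```

Tight at about 1.37 rad. Release, lift straight up and look.

Emit:
play_rows:
  motion:
    - [[0, 0, 0, 0, 0, 0, 0.0], [0, 0, 0, 0, 0, 0, 0.2], [0, 0, 0, 0, 0, 0, 0.2], [0, 0, 0, 0, 0, 0, 0.2], [0, 0, -0.2, 0, 0, 0, 0.2], [0, 0, -0.4, 0, 0, 0, 0.2], [0, 0, -0.5, 0, 0, 0, 0.2], [0, 0, -0.5, 0, 0, 0, 0.2], [0, 0, -0.5, 0, 0, 0, 0.2]]

```text
time_s: 48.2
ee_pos: [0.5386, 0.1861, 0.1956]
eef_rot: [-3.141, 0.0, 1.56]
force: [0.1, 0.6, -0.5]
grip_width: 0.0557
grip_force: 0.0
```

Emit:
play_rows:
  motion:
    - [[-0.9, 0, -0.1, 0, 0, 0, 0.2], [-0.9, 0, -0.1, 0, 0, 0, 0.2], [-0.9, 0, -0.1, 0, 0, 0, 0.2], [-0.9, 0, -0.1, 0, 0, 0, 0.2], [-0.9, 0, -0.1, 0, 0, 0, 0.2], [-0.9, 0, -0.1, 0, 0, 0, 0.2], [-0.9, 0, -0.1, 0, 0, 0, 0.2], [-0.9, 0, -0.1, 0, 0, 0, 0.2]]

```text
time_s: 49.0
ee_pos: [0.5361, -0.0376, 0.2199]
eef_rot: [-3.14, -0.0, 1.561]
force: [0.3, 0.4, -0.1]
grip_width: 0.0567
grip_force: 0.0
```

```bash
python3 v.py 66; python3 - <<'E'
from h import *
from station import camera
p=here()
S=dict(np.load("s3.npz"));c=camera("top")
for n,c in(("side",S),("top",c)):
    P=cloud(c);P[c["z_map"]<=0]=np.nan
    w=P.reshape(-1,3);cs,sn=np.cos(NYAW),np.sin(NYAW);R=np.array([[cs,-sn],[sn,cs]])
    l=np.c_[(w[:,:2]-NEST)@R,w[:,2]]*1000
    m=(l[:,2]>73)&(l[:,2]<84)&(l[:,1]>70)&(l[:,1]<140)&(abs(l[:,0])<40);r=cv2.minAreaRect(l[m][:,:2].astype(np.float32));print(n,"knob",m.sum(),r)
    m=(l[:,2]>60)&(l[:,2]<69)&(abs(l[:,0])<25)&(abs(l[:,1])<25.5);print("disc",m.sum(),np.percentile(l[m],[1,99],axis=0).round(1).tolist())
f=S["frame"][:,:,::-1]
a=cv2.resize(f[230:370,230:370],None,fx=4,fy=4,interpolation=cv2.INTER_CUBIC)
g=c["frame"][:,:,::-1][180:275,195:325]
cv2.imwrite("pics/end.png",a);cv2.imwrite("pics/end2.png",cv2.resize(g,None,fx=6,fy=6,interpolation=cv2.INTER_CUBIC))
E
```

```text
top 273 [[-24.9, -26.7, 63.2], [-2.3, -2.7, 65.7], [24.0, 20.2, 68.1]]
tilt [7.0000e-03 2.0000e-03 6.5768e+01]
t 49.05 [ 0.5362 -0.0374  0.2202  1.5618] [-3.14  -0.     1.562] F [0.3 0.4 0.3] w 0.0566 gf 0.0
side knob 128 ((1.3262790441513062, 100.99567413330078), (16.575870513916016, 46.949676513671875), 14.029480934143066)
disc 265 [[-24.2, -24.9, 61.0], [24.0, 21.5, 68.2]]
top knob 128 ((0.7941064834594727, 99.79484558105469), (16.449949264526367, 43.76970291137695), 12.349806785583496)
disc 363 [[-23.4, -24.9, 60.5], [23.7, 25.0, 68.8]]
```

View pics/end.png

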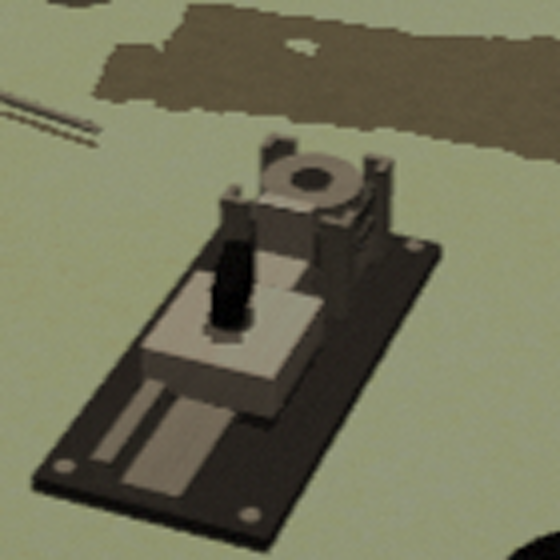

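View pics/end2.png

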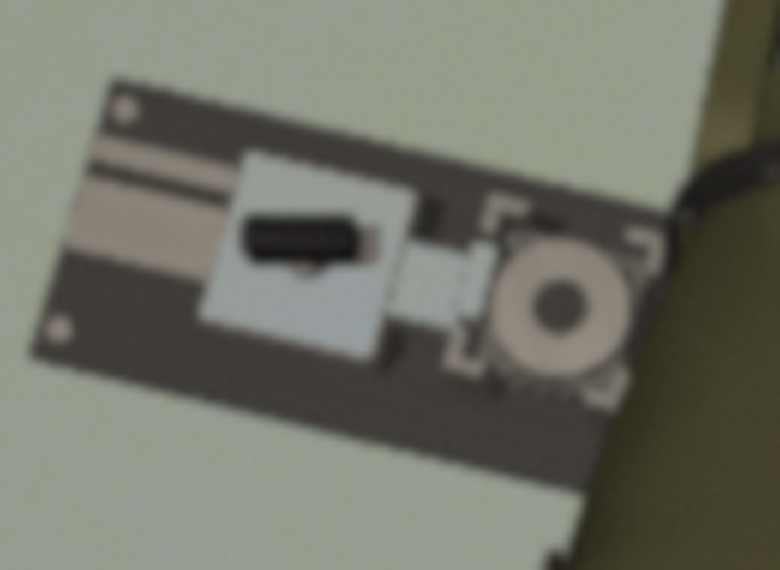

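The disc is flat at (560,305) with the jaw against the stack. The bar at (305,240) is turned to about 1.3 rad, and I estimate the jaw at about 8 mm. Nothing touches the robot, so I'm handing in.

```bash
python3 -c "
from station import workorder
print(workorder.hand_in())"
```

```text
the job is handed in; nothing more can be done
None
```

I built the levelling foot and handed the job in at about 49 s. The block, all three grey spacers and the disc sit flat in the pocket, the jaw holds them at about 8 mm, and the knob is tight at about 1.3 rad (both camera estimates). The hand-in returned no verdict.

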